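# Roll the lens tube onto the scribed mark and bring up the stop

## Robot

A 6-joint arm with a two-finger parallel gripper is mounted at the origin on the work surface. World frame = base frame: x ahead of the robot, y to its left, z up, the work surface at z = 0. Lengths are in m, angles in rad, forces in N, time in s.
With the tool pointing down it reaches from about 0.3 to 0.95 m from the base axis. Payload 3.1 kg.
Tool frame: the origin (TCP) lies at the very end of the fingers, on their centre line; the grasp point (between the pads) lies 19 mm behind it (bot.pinch_z is the z of the grasp point in the tool frame, in m); z points along the fingers, y is the direction in which the jaws open and shut (so a half turn about z gives the same grasp; the last joint's range is limited). The gripper opens to 85 mm and grips with 20 to 120 N. Pads are 22 mm wide; open, the fingers measure 114 mm over their backs; the gripper's body (76 mm by 85 mm) begins 54 mm behind the grasp point. The pads swing forward as they close: fully open they stand 13 mm farther back than shut.
Start: joints at [-1.284, 0.308, 1.634, -0, 1.2, -0.07], TCP at [0.218, -0.586, 0.231] pointing down, gripper open.
Joint ranges: [-3.06, 3.06], [-0.79, 1.96], [0.05, 2.63], [-1.19, 4.34], [0.05, 2.64], [-2.94, 2.94]. Speed limits (rad/s): [2.79, 2.79, 3.14, 3.14, 3.14, 3.14].

## Interface

Orientations are given as a unit quaternion [w, x, y, z].
In Python, from bench import monitor, get_image, camera_params, ticket, boxes_of, bot gives the robot as it stands.
- The arm moves only by the tool servo_tool, never from a script. Its argument "commands" is a list that holds one entry, the list of rows, each a list of 7 numbers: the opening, from 0 (shut) to 1 (fully open), then the shift along the tool's x, y, z scaled (see below), then the turn, a rotation vector about the tool's x, y, z scaled (see below). In form: [[[hand, dx, dy, dz, wx, wy, wz], ...]]. A call has 1 to 5 rows; each row is the pose to reach, as a shift and turn from the pose commanded when the call began, along the tool's axes at that moment, turning the shorter way round; what a row does not reach only later rows make up. The controller multiplies each number of a shift by 0.5 m and each number of a turn by pi rad. A row lasts 1/12 s, in which the tool goes at most 41.7 mm and 7.16 degrees, less where a joint would pass 70% of its speed; a pose out of reach is approached as far as the arm can. A call with a number of a shift or a turn outside -1 to 1 is refused whole. A call with a gripper value outside its range is refused whole. The fingers move at their own pace and stop on an object; "newtons" is the grip in N (left out, the last holds). Time passes only in rows, so rows that repeat a pose let the fingers close. It gives the time, the measured TCP pose, the force and the opening at its end, in the units of the state.
- monitor.get_state(): the state, without advancing time (a new reading comes with each control period).
- get_image(name): name is "side" or "top"; returns the picture (400x640x3 uint8, red, green, blue); there is no depth.
- camera_params(name): a dict with "fx", "fy", "cx", "cy" (pixels), "k1" (the pictures are not rectified: a ray, as slopes to the right and down, at radius r is drawn at 1 + k1 r^2 times it, then the intrinsics apply), "rvec" (rotation vector, rad) and "tvec" (3), from world to camera coordinates, as OpenCV has them. Camera axes: x right, y down, z forward; pixel columns grow to the right and rows downward; lengths in m; the calibration is good to about 2 mm. A picture is of the moment at which its call begins. camera_params takes no time and is no camera call.
- ticket.finish_job(): hands the job in, once; it reports no verdict.
Trained networks look in the newest picture that a camera, given by its name, has taken for a name from the list of things; names that differ only in an ending like _2 or _b are one class to them, and where a whole thing is asked for, a point or a joint stands for the part that bears it (a point fixed in the world has none). Each returns a list of dicts, best first, with "score" (0 to 1); they miss things now and then, are a little off and sometimes report something else, mostly with a low value. They report only what shows in the picture. A call takes as long as a camera call. They do not tell look-alikes from the thing itself.
- boxes_of(camera, query): "point" ([column, row] in pixels, amid what is visible of it).
The state is a dict: "clock": time; "joint_pos": joint angles; "qvel": joint speeds; "joint_efforts": joint torques, N m; "tool_pos": TCP position; "eef_rot": TCP orientation; "wrist_force": force on the tool from outside, world axes, zero at the start; "torque": the same for the moment, N m; "opening": finger opening in m.
Only numpy, scipy, OpenCV 4.12 (cv2) and the standard library are available. Lean on these libraries where they do the work, as an engineer would, in place of code of your own. Each camera call takes 0.05 s, during which the arm holds its last target.

## Task

Roll the lens tube along the plate until it lies centred over and along the scribed line, using only light pressure of the fingertips on its top near the middle of its length (do not grip it, lift it or push it from the side or ends), and hold it still there under the fingertips, still pressing lightly, for about a second. Then slide the stop up until its face just touches the tube or nearly so, leaving the tube on the line, and let go. Never press or squeeze hard, and leave the adapter, the counter box and the lens ring where they are.

Things in the scene. Friction and masses are not known exactly. Their poses are not given: they have to be found in the camera images.
- plate: Fixed level grey painted plate on the table, 240 mm (its x) by 400 mm (its y), 30 mm thick. Origin: centre of its underside; the top surface is 30 mm above it. The tube rolls along the plate's y, away from the low aluminium fence (12 mm high, inner face at y = -168 mm) towards the stop (+y).
- mark (a point): Middle of the thin dark line scribed across the plate's top along its x (short dashes at one end are 10 mm apart); the point is on the top surface, 5 mm to +y of the plate's centre. Axes as the plate's. When the tube is right, its axis is straight above this line.
- tube: Dark lens tube, a plain cylinder 56 mm in diameter, 130 mm long, 0.3 to 0.65 kg, lying on the plate along the plate's x. Origin on its axis at mid length; x is its length, y and z turn as it rolls. It starts 40 to 85 mm before the line (towards the plate's -y). It stays where it is left. Delicate: the fingers may press it with at most 16 N, knocks included.
- tube_center (a point): The tube's centre, on its axis at mid length, 28 mm above the plate's top and 28 mm under the tube's top. A fingertip pressed on the top and moved along the plate's y rolls the tube by half of the fingertip's travel, so several strokes are needed; press within 20 mm of this point seen from above, and keep the pressure near 3 to 8 N. Tube and plate are rigid: come down on it at 5 mm/s or so.
- stop (a joint): Travel of the sliding stop in m: 0 fully back, growing as it slides towards the plate's -y, towards the tube (up to 0.13); it starts at 0 to 0.03. It touches a tube lying exactly on the line at 0.107. Sliding friction 2 N; it stays where it is left.
- stop_face (a point): On the stop's front face, which looks to the plate's -y, 28 mm above the plate's top. Axes as the plate's. Tube and stop touch when the tube's centre is 28 mm from it along the plate's y. The stop is an aluminium block 70 mm (x) by 40 mm (y) by 36 mm high, with a fin on top.
- stop_fin (a point): Grip point in the steel fin that stands on the middle of the stop: the fin is 14 mm thick along the plate's x, 30 mm long along y, 30 mm high, its top 66 mm above the plate's top; this point is 53 mm above the plate's top, 13 mm under the fin's top and 20 mm behind (+y) the stop's front face.
- adapter: Bystander: loose black power adapter block, 58 x 52 x 48 mm, on the table beyond the plate; origin at the centre of its underside. Not to be moved.
- counter: Bystander: loose beige counter box with a sloping front, 85 x 130 x 57 mm, on the table beyond the plate; origin at the centre of its underside. Not to be moved.
- lens_cell: Bystander: loose dark steel lens ring, 48 mm across, 12 mm high, on the table on the robot's side of the plate; origin at the centre of its underside. Not to be moved.
Things that resemble listed ones, but are neither listed nor needed, are in the scene too. Of the things that look like the tube, the smallest one is meant.

How it is judged:
On the way, in this order (a step that is already met when the one before it is completed fails the run):
1. the tube lies still over the line (within 6 mm), the fingertips still pressing on it with at least 2 N, for half a second, the stop not yet brought up (y of tube_center in the frame of mark between -0.006 and 0.006 m and contact force between the fingers and tube above 2 N and linear speed of tube below 0.01 m/s and value of joint stop below 0.06 m and z of tube_center in the frame of mark between 0.024 and 0.032 m and angle between the x axis of tube and the x axis of plate, either way round below 0.12 rad), for 0.5 s.
2. the stop's face is brought up to within 5 mm of the tube (y of tube_center in the frame of stop_face above -0.033 m), for 0.1 s.
At the end, for the whole second after the job is handed in: The tube lies at rest on the plate, its axis within 7 mm of the scribed line (measured along the plate's y) and within 0.12 rad of its direction; the stop's face is within 5 mm of the tube or touching it; tube and stop are released (y of tube_center in the frame of mark between -0.007 and 0.007 m and y of tube_center in the frame of stop_face above -0.033 m and linear speed of tube below 0.005 m/s and contact force between the fingers and stop below 0.1 N and contact force between the fingers and tube below 0.1 N and z of tube_center in the frame of mark between 0.024 and 0.032 m and angle between the x axis of tube and the x axis of plate, either way round below 0.12 rad).
It fails at once if the fingers press or squeeze the tube with more than 16 N (contact force between the fingers and tube above 16 N).
It fails at once if the tube is touched elsewhere than on its top near the middle: pushed from the side or ends (the grasp point more than 27 mm, seen from above, from the tube's centre) (contact force between the fingers and tube above 1 N and horizontal distance between the grasp point and tube_center above 0.027 m).
It fails at once if the tube is lifted off the plate, or gripped or caged between the fingers (the grasp point below the tube's top while touching it) ((contact force between the fingers and tube above 1 N and z of the grasp point in the frame of mark below 0.056 m) or z of tube_center in the frame of mark above 0.036 m).
It fails at once if the stop is rammed into the tube with more than 12 N (contact force between stop and tube above 12 N).
It fails at once if a bystander is moved by more than 15 mm (distance of any of adapter, counter, lens_cell from where it was at the start of the episode above 0.015 m).
It also fails if it takes over 72 s, if anything falls off the work surface, if the arm or the gripper's body presses on something with over 40 N, if the wrist force passes 120 N, or if a joint passes its speed limit or range.

## Working session

There is one attempt and no reset: what is moved stays moved. The work goes in short steps, Python scripts to look and compute and a tool call to move; the robot and the scene stay as the last step left them, time stands still between calls to the robot, and variables do not carry over. Pictures are saved under pics/ and viewed, and the job is handed in when it is done.

Besides the shell and the picture viewer there is one more tool, called in YAML: its name, and indented under it one key for each argument. servo_tool: Moves the arm, as the interface text tells. Shifts and turns lie within -1 to 1; 1 stands for 0.5 m of shift or pi rad of turn. Its arguments: {"type":"object","properties":{"commands":{"type":"array"},"newtons":{"type":"number"}},"required":["commands"]}

```bash
mkdir -p pics; ls; cat > h.py <<'E'
import numpy as np, cv2
from bench import monitor, get_image, camera_params, ticket, boxes_of, bot
from scipy.spatial.transform import Rotation as R
def cam(n):
    p=camera_params(n); K=np.array([[p['fx'],0,p['cx']],[0,p['fy'],p['cy']],[0,0,1.]])
    return K,np.array([p['k1'],0,0,0,0.]),np.array(p['rvec'],float).reshape(3),np.array(p['tvec'],float).reshape(3)
def proj(n,P):
    K,d,r,t=cam(n); return cv2.projectPoints(np.array(P,float).reshape(-1,3),r,t,K,d)[0].reshape(-1,2)
def ray(n,uv):
    K,d,r,t=cam(n); u=cv2.undistortPoints(np.array(uv,float).reshape(-1,1,2),K,d).reshape(-1,2)
    M=cv2.Rodrigues(r)[0]; o=-M.T@t
    return o,(M.T@np.c_[u,np.ones(len(u))].T).T
def at_z(n,uv,z):
    o,D=ray(n,uv); return o+D*((z-o[2])/D[:,2])[:,None]
def snap(n,f):
    im=get_image(n); cv2.imwrite('pics/'+f,im[:,:,::-1]); return im
E
python3 - <<'E'
from h import *
for n in('side','top'):
    snap(n,n+'0.png'); K,d,r,t=cam(n); print(n,camera_params(n), -cv2.Rodrigues(r)[0].T@t)
    for q in('plate','tube','stop','stop_fin','adapter','counter','lens_cell'):
        print(n,q,[(np.round(b['point']).tolist(),round(b['score'],2)) for b in boxes_of(n,q)])
s=monitor.get_state(); print(s); print(bot.pinch_z)
E
```

```text
pics
side {'fx': 400.92154210531845, 'fy': 400.92154210531845, 'cx': 314.3345132917065, 'cy': 192.43393232793414, 'k1': -0.09230361235085495, 'rvec': array([ 0.17313509, -2.71136281,  1.46209938]), 'tvec': array([0.50763454, 0.15620751, 0.8729548 ])} [0.42532899 0.70219243 0.60841164]
side plate [([293.0, 239.0], 0.85)]
side tube [([349.0, 152.0], 0.9), ([422.0, 178.0], 0.78), ([311.0, 196.0], 0.56)]
side stop []
side stop_fin [([270.0, 247.0], 0.88)]
side adapter [([260.0, 177.0], 0.58)]
side counter [([202.0, 225.0], 0.75), ([311.0, 197.0], 0.43)]
side lens_cell [([340.0, 274.0], 0.49)]
top {'fx': 448.14662260966287, 'fy': 448.14662260966287, 'cx': 318.9836599852771, 'cy': 197.20214516085724, 'k1': -0.08529035776427757, 'rvec': array([ 2.21811092, -2.17614081,  0.04807818]), 'tvec': array([-0.098384  ,  0.51172878,  1.27515347])} [ 0.45458811 -0.09182502  1.29710445]
top plate [([301.0, 178.0], 0.91)]
top tube [([380.0, 292.0], 0.76), ([326.0, 193.0], 0.59), ([435.0, 218.0], 0.59)]
top stop [([256.0, 164.0], 0.61), ([302.0, 178.0], 0.44)]
top stop_fin [([258.0, 163.0], 0.89)]
top adapter [([371.0, 134.0], 0.73)]
top counter [([295.0, 103.0], 0.69)]
top lens_cell []
{'clock': 0.8, 'joint_pos': array([-1.28371272e+00,  3.08065984e-01,  1.63376486e+00, -8.14768716e-06,
        1.19965725e+00, -6.97221011e-02]), 'qvel': array([ 0.0002565 ,  0.00090401, -0.00012273, -0.0005679 , -0.00119833,
        0.00038313]), 'joint_efforts': array([-6.70940585e-05, -4.15218151e+01, -2.77066308e+01, -1.33904491e-04,
        6.28781399e-04, -3.56018468e-06]), 'tool_pos': array([ 0.21827262, -0.58569028,  0.23131001]), 'eef_rot': array([5.23822952e-05, 9.84128111e-01, 1.77459456e-01, 1.89638285e-06]), 'wrist_force': array([-0.01817991,  0.24622446,  0.3657563 ]), 'torque': array([-0.00315907, -0.04600038, -0.02112041]), 'opening': 0.0852373374570972}
-0.0187
```

View pics/top0.png

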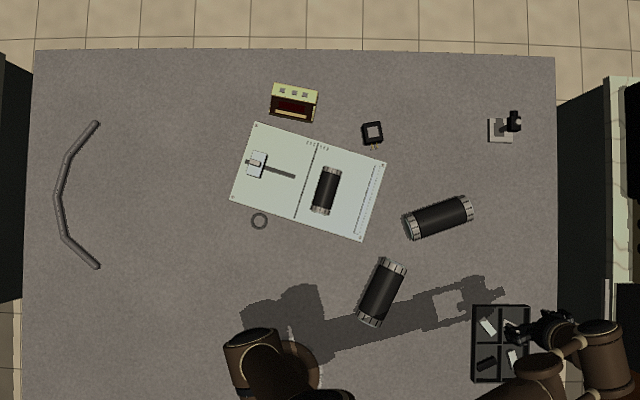

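View pics/side0.png

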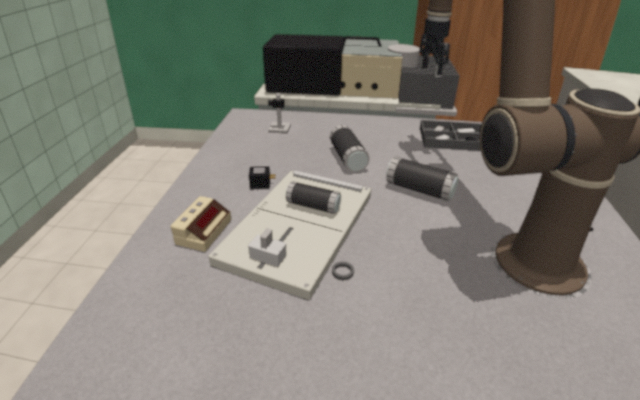

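The top view shows the plate with corners near (257,121), (386,163), (362,242) and (230,200). The line is near (307,180), the small tube on the plate near (326,190), and the stop and fin near (257,164). Next I'll measure more precisely.

```bash
python3 - <<'E'
from h import *
im=cv2.imread('pics/top0.png')
c=im[100:260,215:405]; cv2.imwrite('pics/topz.png',cv2.resize(c,None,fx=4,fy=4,interpolation=cv2.INTER_CUBIC)[:, :])
im=cv2.imread('pics/side0.png')
c=im[165:295,205:380]; cv2.imwrite('pics/sidez.png',cv2.resize(c,None,fx=4,fy=4,interpolation=cv2.INTER_CUBIC))
P=at_z('top',[(257,121),(386,163),(362,242),(230,200)],0.03);print(P)
for i in range(4):print(np.linalg.norm(P[i]-P[i-1]))
E
```

```text
[[ 0.72781599  0.09311185  0.03      ]
 [ 0.61375304 -0.27750412  0.03      ]
 [ 0.38847311 -0.21241531  0.03      ]
 [ 0.49990259  0.16389093  0.03      ]]
0.23865077608723587
0.38777126657661837
0.23449435113615008
0.39245754144021516
```

View pics/topz.png

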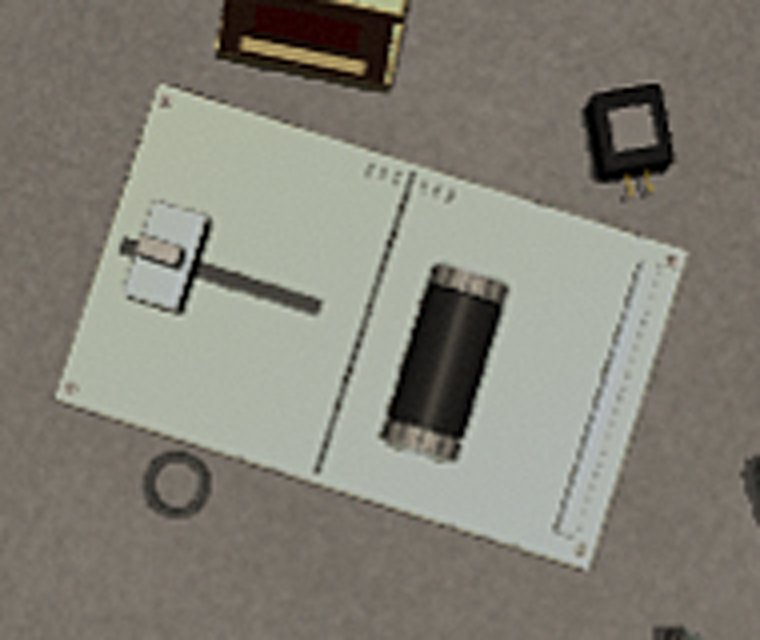

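View pics/sidez.png

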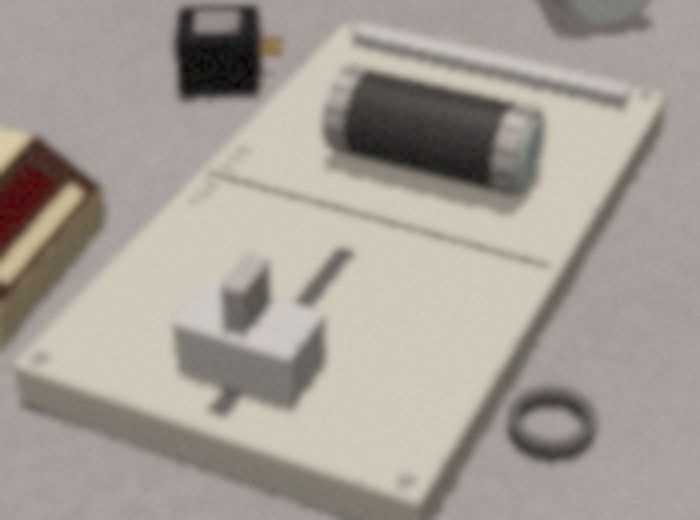

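```bash
cat >> h.py <<'E'
def unz(p,x0,y0,s=4.): return np.c_[x0+(np.array(p)[:,0]+.5)/s-.5, y0+(np.array(p)[:,1]+.5)/s-.5]
E
cat > fit.py <<'E'
from h import *
from scipy.optimize import least_squares
tc=unz([(160,86),(688,250),(588,570),(56,398)],215,100)
sc=unz([(18,368),(345,25),(665,95),(425,498)],205,165)
C=np.array([[.12,.2,.03],[.12,-.2,.03],[-.12,-.2,.03],[-.12,.2,.03]])
def T(q,P): return (R.from_euler('z',q[2]).as_matrix()@np.array(P,float).reshape(-1,3).T).T+np.array([q[0],q[1],0])
def res(q,which): 
    r=[]
    if 't' in which: r.append(proj('top',T(q,C))-tc)
    if 's' in which: r.append(proj('side',T(q,C))-sc)
    return np.concatenate(r).ravel()
if __name__=='__main__':
  for w in('t','s','ts'):
    f=least_squares(res,[.56,-.06,.3],args=(w,)); print(w,f.x,np.round(f.fun,1))
    L=at_z('top',unz([(412,170),(318,472)],215,100),.03); L2=at_z('side',unz([(210,172),(550,266)],205,165),.03)
    q=f.x
    inv=lambda X:(X-np.array([q[0],q[1],0]))@R.from_euler('z',q[2]).as_matrix()
    print(np.round(inv(L),4),np.round(inv(L2),4))
  print(L,L2)
E
python3 fit.py
```

```text
t [ 0.55857912 -0.05567209 -0.28942862] [-0.6 -1.1  0.8 -0.1  0.6  0.6 -0.8  0.6]
[[ 0.114   0.0067  0.03  ]
 [-0.111   0.0047  0.03  ]] [[ 0.1105  0.0038  0.03  ]
 [-0.1148  0.0046  0.03  ]]
s [ 0.55560223 -0.0552951  -0.28081727] [-1.  -0.5 -0.1 -1.4  0.4 -0.9  0.7  1.2]
[[ 0.117   0.0062  0.03  ]
 [-0.108   0.0061  0.03  ]] [[ 0.1135  0.0033  0.03  ]
 [-0.1118  0.006   0.03  ]]
ts [ 0.556732   -0.05564248 -0.28410576] [-1.  -0.2  0.7  0.2  0.9  0.9 -0.8  1.6 -1.6 -0.9 -0.2 -1.5  0.2 -0.9
 -0.3  1.1]
[[ 0.1158  0.0066  0.03  ]
 [-0.1092  0.0058  0.03  ]] [[ 0.1123  0.0037  0.03  ]
 [-0.113   0.0057  0.03  ]]
[[ 0.66971586 -0.08175872  0.03      ]
 [ 0.45356918 -0.01950566  0.03      ]] [[ 0.66558569 -0.08359172  0.03      ]
 [ 0.44989498 -0.01852447  0.03      ]]
```

```bash
cat > tube.py <<'E'
from h import *
from fit import T
Q=np.array([.5568,-.0556,-.2841])   # plate
def cyl(x,y,dyaw=0,z=.058,r=.028,l=.13):
    a=np.linspace(0,2*np.pi,60); P=[]
    for e in(-l/2,l/2):
        p=np.c_[np.full(60,e),r*np.cos(a),z+r*np.sin(a)]; 
        p=p@R.from_euler('z',dyaw).as_matrix().T; p[:,0]+=x;p[:,1]+=y; P.append(p)
    return T(Q,np.concatenate(P))
def hull(n,*a,**k): return cv2.convexHull(proj(n,cyl(*a,**k)).astype(np.float32)).reshape(-1,2)
def rectc(n,*a): return np.array(cv2.minAreaRect(hull(n,*a))[0])
def show(n,im,x,y,f,box,dy=0,s=4,extra=None):
    x0,y0,x1,y1=box
    z=cv2.resize(im[y0:y1,x0:x1],None,fx=s,fy=s,interpolation=cv2.INTER_CUBIC)
    h=(hull(n,x,y,dy)-[x0,y0]+.5)*s-.5
    cv2.polylines(z,[np.round(h).astype(int)],True,(0,0,255),1)
    from fit import C
    g=(proj(n,T(Q,C))-[x0,y0]+.5)*s-.5; cv2.polylines(z,[np.round(g).astype(int)],True,(0,200,0),1)
    g=(proj(n,T(Q,[[.12,.005,.03],[-.12,.005,.03]]))-[x0,y0]+.5)*s-.5; cv2.polylines(z,[np.round(g).astype(int)],False,(255,0,0),1)
    cv2.imwrite('pics/'+f,z)
TB=(215,100,405,260); SB=(205,165,380,295)
E
python3 - <<'E'
from tube import *
from scipy.optimize import least_squares
pt=unz([(437,263),(509,287),(458,462),(381,437)],215,100)
ct=pt.mean(0)
f=least_squares(lambda v:rectc('top',*v)-ct,[0,-.05],diff_step=1e-3); print(f.x,f.fun)
ps=unz([(345,66),(543,110),(520,195),(325,148)],205,165)
g=least_squares(lambda v:rectc('side',*v)-ps.mean(0),[0,-.05],diff_step=1e-3); print(g.x,g.fun)
for n,b,v in(('top',TB,f.x),('side',SB,g.x)):
    show(n,cv2.imread(f'pics/{n}0.png'),v[0],v[1],f'{n}_ov.png',b)
# stop fin top
for z,n,p in((.096,'top',(160,251)),(.066,'top',(197,262))):
    X=at_z(n,unz([p],215,100),z); print(n,p,(X-[Q[0],Q[1],0])@R.from_euler('z',Q[2]).as_matrix())
E
```

```text
[-3.81469724e-07 -6.24979972e-02] [ 2.80767822 -3.31956482]
[-0.01304727 -0.05622917] [0. 0.]
top (160, 251) [[0.00199691 0.14882162 0.096     ]]
top (197, 262) [[0.00458092 0.12727226 0.066     ]]
```

View pics/top_ov.png

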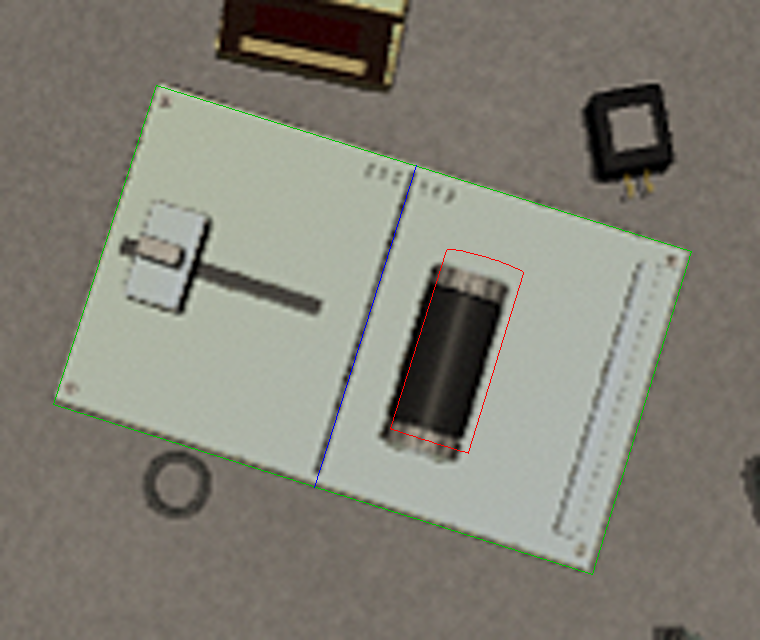

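View pics/side_ov.png

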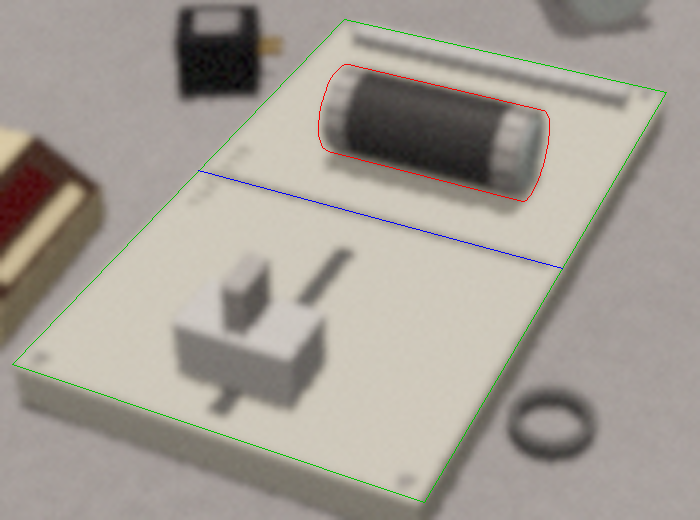

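```bash
cat >> tube.py <<'E'
from scipy.optimize import minimize
def tubefit(n,im,x0=(-.012,-.058,0.),thr=None,dbg=None,yawfree=True):
    b=TB if n=='top' else SB; s=4
    g=cv2.cvtColor(im,cv2.COLOR_BGR2GRAY)[b[1]:b[3],b[0]:b[2]]
    g=cv2.resize(g,None,fx=s,fy=s,interpolation=cv2.INTER_CUBIC).astype(float)
    off=np.array(b[:2])
    # reference contrast: inside mean vs band outside -> maximise boundary gradient
    gx=cv2.GaussianBlur(g,(0,0),2.5)
    def ring(v,d):
        h=hull(n,v[0],v[1],v[2]); h=(h-off+.5)*s-.5
        # resample contour evenly
        q=np.vstack([h,h[:1]]); L=np.r_[0,np.cumsum(np.linalg.norm(np.diff(q,axis=0),axis=1))]
        t=np.linspace(0,L[-1],300,endpoint=False); p=np.c_[np.interp(t,L,q[:,0]),np.interp(t,L,q[:,1])]
        tg=np.roll(p,-1,0)-np.roll(p,1,0); nn=np.c_[tg[:,1],-tg[:,0]]; nn/=np.linalg.norm(nn,axis=1)[:,None]+1e-9
        if np.mean(np.sum(nn*(p-p.mean(0)),1))<0: nn=-nn
        p=(p+d*nn).astype(np.float32)
        return cv2.remap(gx.astype(np.float32),p[:,0].copy(),p[:,1].copy(),cv2.INTER_LINEAR).ravel()
    def cost(v):
        v=list(v)+[0]*(3-len(v))
        return -np.mean(np.clip(ring(v,4)-ring(v,-4),0,60))
    x0=np.array(x0 if yawfree else x0[:2]); k=len(x0)
    best=None
    for dx in(0,.006,-.006):
      for dy in(0,.006,-.006):
        i=x0.copy(); i[0]+=dx; i[1]+=dy
        sim=np.vstack([i]+[i+np.eye(k)[j]*[.006,.006,.04][j] for j in range(k)])
        r=minimize(cost,i,method='Nelder-Mead',options=dict(initial_simplex=sim,xatol=1e-4,fatol=1e-3))
        if best is None or r.fun<best.fun: best=r
    v=list(best.x)+[0]*(3-k)
    if dbg: show(n,im,v[0],v[1],dbg,b,v[2])
    return np.round(v,4),best.fun
E
python3 - <<'E'
from tube import *
for n in('top','side'): print(n,tubefit(n,cv2.imread(f'pics/{n}0.png'),dbg=n+'_ov2.png'))
a=cv2.imread('pics/top_ov2.png');b=cv2.imread('pics/side_ov2.png')
c=np.hstack([cv2.resize(a[100:500,300:560],(400,600)),cv2.resize(b[0:300,280:600],(400,600))[:,:]]);cv2.imwrite('pics/ov3.png',c)
E
```

```text
top (array([-0.0112, -0.056 ,  0.0074]), np.float64(-56.6566162109375))Traceback (most recent call last):
  File "<stdin>", line 2, in <module>
  File "tube.py", line 48, in tubefit
    r=minimize(cost,i,method='Nelder-Mead',options=dict(initial_simplex=sim,xatol=1e-4,fatol=1e-3))
    res = _minimize_neldermead(fun, x0, args, callback, bounds=bounds,
                               **options)
    fxr = func(xr)
    fx = function(np.copy(x), *(wrapper_args + args))
  File "tube.py", line 41, in cost
    return -np.mean(np.clip(ring(v,4)-ring(v,-4),0,60))
                            ~~~~^^^^^
  File "tube.py", line 31, in ring
    h=hull(n,v[0],v[1],v[2]); h=(h-off+.5)*s-.5
  File "tube.py", line 10, in hull
    def hull(n,*a,**k): return cv2.convexHull(proj(n,cyl(*a,**k)).astype(np.float32)).reshape(-1,2)
                                              ~~~~^^^^^^^^^^^^^^^
  File "h.py", line 8, in proj
    K,d,r,t=cam(n); return cv2.projectPoints(np.array(P,float).reshape(-1,3),r,t,K,d)[0].reshape(-1,2)
            ~~~^^^
  File "h.py", line 5, in cam
    p=camera_params(n); K=np.array([[p['fx'],0,p['cx']],[0,p['fy'],p['cy']],[0,0,1.]])
ValueError: time passes only in moves, steps and waits
```

`camera_params` has a per-script call limit, so I'll cache it to a file.

```bash
python3 - <<'E'
from bench import camera_params
import json
d={}
for n in('top','side'):
    d[n]={k:(np_.tolist() if hasattr(np_:=v,'tolist') else v) for k,v in camera_params(n).items()}
json.dump(d,open('cams.json','w'))
E
sed -i 's/^def cam(n):/import json\nCAMS=json.load(open("cams.json"))\ndef cam(n):/; s/p=camera_params(n);/p=CAMS[n];/' h.py
python3 - <<'E'
from tube import *
for n in('top','side'): print(n,tubefit(n,cv2.imread(f'pics/{n}0.png'),dbg=n+'_ov2.png'))
a=cv2.imread('pics/top_ov2.png');b=cv2.imread('pics/side_ov2.png')
c=np.hstack([cv2.resize(a[100:500,300:560],(390,600)),cv2.resize(b[0:300,280:600],(410,600))[:,:]]);cv2.imwrite('pics/ov3.png',c)
print(monitor.get_state()['clock'])
E
```

```text
top (array([-0.0112, -0.056 ,  0.0074]), np.float64(-56.6566162109375))
side (array([-0.0118, -0.0587, -0.0105]), np.float64(-47.661163330078125))
0.8
```

View pics/ov3.png

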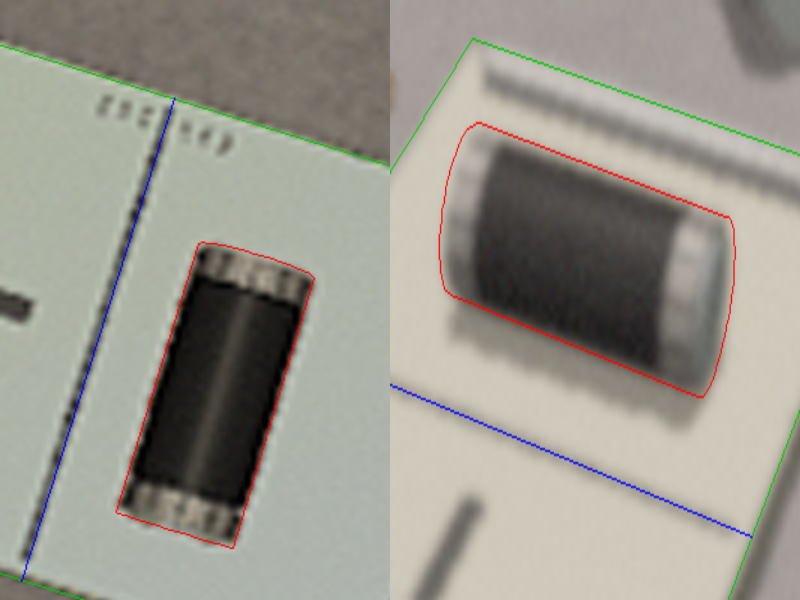

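```bash
cat > go.py <<'E'
from h import *
from tube import Q
from fit import T
def st():
    s=monitor.get_state(); q=s['eef_rot']; M=R.from_quat([q[1],q[2],q[3],q[0]]); return s,np.array(s['tool_pos']),M
def pl(X): return (np.array(X)-[Q[0],Q[1],0])@R.from_euler('z',Q[2]).as_matrix()
def target(xp,yp,zp,tiltyaw=0):
    p=T(Q,[[xp,yp,zp+.03]])[0]; yaw=Q[2]+np.pi/2+tiltyaw
    x=np.array([np.cos(yaw),np.sin(yaw),0]); z=np.array([0,0,-1.]); return p,R.from_matrix(np.c_[x,np.cross(z,x),z])
def rel(xp,yp,zp):
    s,p,M=st(); P,G=target(xp,yp,zp)
    print('t',round(s['clock'],2),'plate pos mm',np.round(pl(p)*1e3,2),'F',np.round(s['wrist_force'],2),'open',round(s['opening'],4))
    print('shift/0.5',np.round(M.inv().apply(P-p)/.5,4),'turn/pi',np.round((M.inv()*G).as_rotvec()/np.pi,4))
if __name__=='__main__':
    import sys; rel(*map(float,sys.argv[1:4]))
E
python3 go.py -0.0115 -0.066 0.11
```

```text
t 0.8 plate pos mm [-176.38 -603.73  231.31] F [-0.02  0.25  0.37] open 0.0852
shift/0.5 [ 0.9074 -0.6649  0.1825] turn/pi [ 0.     0.    -0.296]
```

servo_tool:
  commands:
    - [[0, 0.907, -0.665, 0, 0, 0, -0.296], [0, 0.907, -0.665, 0, 0, 0, -0.296], [0, 0.907, -0.665, 0, 0, 0, -0.296], [0, 0.907, -0.665, 0, 0, 0, -0.296], [0, 0.907, -0.665, 0, 0, 0, -0.296]]
  newtons: 20

```text
clock: 1.22
tool_pos: [0.3333, -0.41, 0.2314]
eef_rot: [0.0, 0.881, 0.474, 0.0]
wrist_force: [0.6, -0.6, -0.4]
opening: 0.0258
```

```bash
python3 go.py -0.0115 -0.066 0.11
```

```text
t 1.22 plate pos mm [-115.2  -402.84  231.39] F [ 0.6  -0.65 -0.44] open 0.0258
shift/0.5 [ 7.049e-01 -7.000e-04  1.828e-01] turn/pi [ 0.0001  0.     -0.0954]
```

servo_tool:
  commands:
    - [[0, 0.7, 0, 0, 0, 0, -0.097], [0, 0.7, 0, 0, 0, 0, -0.097], [0, 0.7, 0, 0, 0, 0, -0.097], [0, 0.7, 0, 0.1, 0, 0, -0.097], [0, 0.7, 0, 0.18, 0, 0, -0.097]]

```text
clock: 1.63
tool_pos: [0.4487, -0.2412, 0.2079]
eef_rot: [0.003, 0.8, 0.6, 0.001]
wrist_force: [-0.3, -0.5, -0.0]
opening: 0.0
```

```bash
python3 go.py -0.0115 -0.066 0.11
```

```text
t 1.63 plate pos mm [ -51.77 -208.47  207.91] F [-0.35 -0.5  -0.05] open 0.0
shift/0.5 [0.2852 0.0798 0.1359] turn/pi [0.002  0.0005 0.0001]
```

servo_tool:
  commands:
    - [[0, 0.28, 0.08, 0.13, 0, 0, 0], [0, 0.28, 0.08, 0.13, 0, 0, 0], [0, 0.28, 0.08, 0.13, 0, 0, 0], [0, 0.28, 0.08, 0.13, 0, 0, 0], [0, 0.28, 0.08, 0.13, 0, 0, 0]]

```text
clock: 2.05
tool_pos: [0.5239, -0.1137, 0.1377]
eef_rot: [-0.002, 0.799, 0.602, -0.0]
wrist_force: [-0.7, 0.1, 0.6]
opening: -0.0
```

```bash
python3 go.py -0.0115 -0.066 0.062; python3 - <<'E'
from h import *
for n in('top','side'): snap(n,n+'1.png')
a=cv2.imread('pics/top1.png')[100:260,215:405];b=cv2.imread('pics/side1.png')[120:250,240:430]
cv2.imwrite('pics/c1.png',np.hstack([cv2.resize(a,(400,337)),cv2.resize(b,(400,337))]))
E
```

```text
t 2.05 plate pos mm [-15.27 -65.02 137.66] F [-0.69  0.09  0.63] open -0.0
shift/0.5 [-0.0022  0.0079  0.0913] turn/pi [-0.0013 -0.0008  0.0014]
```

View pics/c1.png

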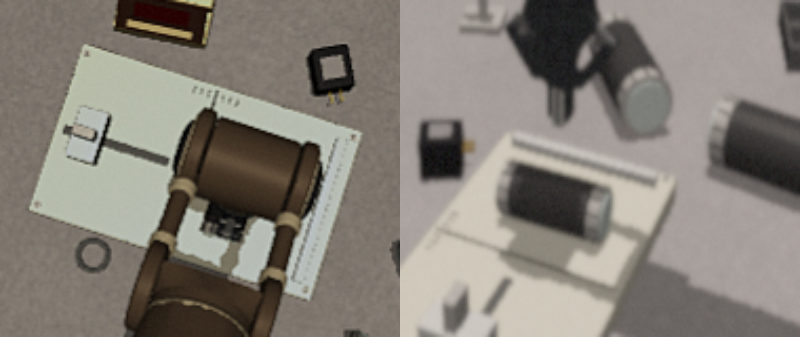

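servo_tool:
  commands:
    - [[0, -0.002, 0.006, 0.03, 0, 0, 0], [0, -0.002, 0.006, 0.06, 0, 0, 0], [0, -0.002, 0.006, 0.082, 0, 0, 0], [0, -0.002, 0.006, 0.086, 0, 0, 0], [0, -0.002, 0.006, 0.086, 0, 0, 0]]

```text
clock: 2.57
tool_pos: [0.5252, -0.1214, 0.097]
eef_rot: [-0.001, 0.801, 0.599, -0.001]
wrist_force: [-0.2, -1.0, -0.5]
opening: 0.0
```

```bash
python3 go.py -0.0115 -0.066 0.056
```

```text
t 2.57 plate pos mm [-11.9  -72.07  97.  ] F [-0.21 -1.03 -0.46] open 0.0
shift/0.5 [0.0122 0.0008 0.022 ] turn/pi [-0.0005  0.     -0.0005]
```

servo_tool:
  commands:
    - [[0, 0, 0, 0, 0, 0, 0], [0, 0, 0, 0, 0, 0, 0]]

```text
clock: 2.73
tool_pos: [0.5268, -0.1214, 0.0985]
eef_rot: [0.001, 0.8, 0.6, 0.001]
wrist_force: [0.7, -0.3, -0.0]
opening: 0.0001
```

```bash
python3 go.py -0.0115 -0.066 0.056
```

```text
t 2.73 plate pos mm [-10.34 -71.53  98.51] F [ 0.68 -0.31 -0.  ] open 0.0001
shift/0.5 [ 0.0111 -0.0024  0.025 ] turn/pi [ 0.0006  0.     -0.0003]
```

servo_tool:
  commands:
    - [[0, 0, 0, 0, 0, 0, 0]]

```text
clock: 2.82
tool_pos: [0.5269, -0.1212, 0.0985]
eef_rot: [0.001, 0.8, 0.6, 0.001]
wrist_force: [0.3, -0.6, -0.2]
opening: -0.0
```

servo_tool:
  commands:
    - [[0, 0, 0, 0, 0, 0, 0]]

```text
clock: 2.9
tool_pos: [0.5267, -0.1209, 0.0983]
eef_rot: [0.001, 0.8, 0.6, 0.0]
wrist_force: [0.9, -0.2, 0.8]
opening: 0.0001
```

servo_tool:
  commands:
    - [[0, 0, 0, 0, 0, 0, 0]]

```text
clock: 2.98
tool_pos: [0.5265, -0.1208, 0.098]
eef_rot: [0.0, 0.8, 0.6, 0.0]
wrist_force: [-0.5, -0.1, 0.0]
opening: -0.0001
```

servo_tool:
  commands:
    - [[0, 0.003, 0, 0.003, 0, 0, 0], [0, 0.006, 0, 0.006, 0, 0, 0], [0, 0.009, 0, 0.009, 0, 0, 0], [0, 0.01, 0, 0.011, 0, 0, 0], [0, 0.01, 0, 0.012, 0, 0, 0]]

```text
clock: 3.4
tool_pos: [0.5274, -0.1156, 0.0911]
eef_rot: [-0.0, 0.8, 0.6, -0.0]
wrist_force: [0.0, -0.1, 0.2]
opening: 0.0001
```

servo_tool:
  commands:
    - [[0, 0, 0, 0.001, 0, 0, 0], [0, 0, 0, 0.002, 0, 0, 0], [0, 0, 0, 0.003, 0, 0, 0], [0, 0, 0, 0.004, 0, 0, 0]]

```text
clock: 3.73
tool_pos: [0.5276, -0.1159, 0.0895]
eef_rot: [0.0, 0.8, 0.6, 0.0]
wrist_force: [0.0, -0.7, 0.4]
opening: -0.0001
```

```bash
python3 go.py -0.0115 -0.066 0.056
```

```text
t 3.73 plate pos mm [-11.11 -66.11  89.45] F [ 0.03 -0.65  0.39] open -0.0001
shift/0.5 [ 0.0002 -0.0008  0.0069] turn/pi [ 0.      0.     -0.0001]
```

servo_tool:
  commands:
    - [[0, 0, 0, 0.001, 0, 0, 0], [0, 0, 0, 0.002, 0, 0, 0], [0, 0, 0, 0.003, 0, 0, 0], [0, 0, 0, 0.004, 0, 0, 0], [0, 0, 0, 0.005, 0, 0, 0]]

```text
clock: 4.15
tool_pos: [0.5276, -0.1159, 0.0869]
eef_rot: [0.0, 0.8, 0.6, 0.0]
wrist_force: [-0.2, -0.2, -0.3]
opening: -0.0002
```

servo_tool:
  commands:
    - [[0, 0, 0, 0.0008, 0, 0, 0], [0, 0, 0, 0.0016, 0, 0, 0]]

```text
clock: 4.32
tool_pos: [0.5276, -0.1159, 0.0861]
eef_rot: [-0.0, 0.8, 0.6, -0.0]
wrist_force: [0.5, 0.3, 0.6]
opening: -0.0001
```

servo_tool:
  commands:
    - [[0, 0, 0, 0.0008, 0, 0, 0], [0, 0, 0, 0.0008, 0, 0, 0]]

```text
clock: 4.48
tool_pos: [0.5276, -0.1159, 0.086]
eef_rot: [-0.0, 0.8, 0.6, -0.0]
wrist_force: [-0.9, -0.1, 2.1]
opening: -0.0002
```

servo_tool:
  commands:
    - [[0, 0, 0, 0.0005, 0, 0, 0], [0, 0, 0, 0.0005, 0, 0, 0]]

```text
clock: 4.65
tool_pos: [0.5276, -0.1159, 0.086]
eef_rot: [0.0, 0.8, 0.6, -0.0]
wrist_force: [-1.4, 0.5, 4.5]
opening: 0.0002
```

servo_tool:
  commands:
    - [[0, 0, 0, 0.0005, 0, 0, 0], [0, 0, 0, 0.0005, 0, 0, 0]]

```text
clock: 4.82
tool_pos: [0.5277, -0.1159, 0.0859]
eef_rot: [0.0, 0.8, 0.6, -0.0]
wrist_force: [-1.6, 0.6, 6.5]
opening: -0.0002
```

servo_tool:
  commands:
    - [[0, 0, 0, 0.0005, 0, 0, 0], [0, 0, 0, 0.0005, 0, 0, 0]]

```text
clock: 4.98
tool_pos: [0.5277, -0.1159, 0.0859]
eef_rot: [-0.0, 0.8, 0.6, -0.0]
wrist_force: [-1.7, 0.6, 7.7]
opening: -0.0001
```

servo_tool:
  commands:
    - [[0, 0.001, 0, -0.0003, 0, 0, 0], [0, 0.003, 0, -0.0003, 0, 0, 0], [0, 0.006, 0, -0.0003, 0, 0, 0], [0, 0.009, 0, -0.0003, 0, 0, 0], [0, 0.012, 0, -0.0003, 0, 0, 0]]

```text
clock: 5.4
tool_pos: [0.5293, -0.1101, 0.086]
eef_rot: [-0.0, 0.8, 0.6, -0.0]
wrist_force: [-2.9, 0.7, 7.1]
opening: -0.0
```

```bash
python3 go.py -0.0115 -0.066 0.056; python3 - <<'E'
from tube import *
snap('side','side2.png'); print(tubefit('side',cv2.imread('pics/side2.png'),dbg='s2.png',x0=(-.0118,-.056,-.01)))
E
```

```text
t 5.4 plate pos mm [-11.1  -60.01  85.96] F [-2.86  0.7   7.12] open -0.0
shift/0.5 [-0.012  -0.0008 -0.0001] turn/pi [-0.  0. -0.]
(array([-0.0128, -0.055 , -0.0021]), np.float64(-44.65195846557617))
```

View pics/s2.png

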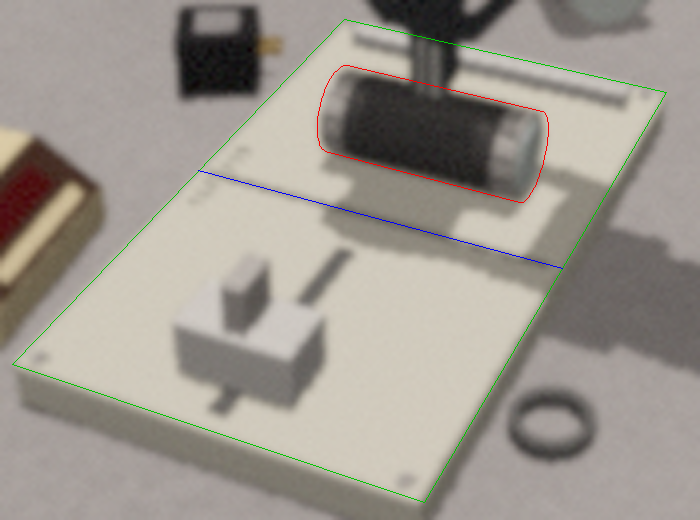

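servo_tool:
  commands:
    - [[0, 0.003, 0, 0, 0, 0, 0], [0, 0.007, 0, 0, 0, 0, 0], [0, 0.011, 0, 0, 0, 0, 0], [0, 0.015, 0, 0, 0, 0, 0], [0, 0.019, 0, 0, 0, 0, 0]]

```text
clock: 5.87
tool_pos: [0.5319, -0.1009, 0.0859]
eef_rot: [-0.0, 0.8, 0.6, -0.0]
wrist_force: [-3.0, 0.8, 7.7]
opening: -0.0001
```

```bash
python3 go.py -0.0115 -0.066 0.056; python3 - <<'E'
from tube import *
snap('side','side3.png'); print(tubefit('side',cv2.imread('pics/side3.png'),dbg='s3.png',x0=(-.0118,-.052,-.01)))
E
```

```text
t 5.87 plate pos mm [-11.21 -50.51  85.93] F [-3.05  0.8   7.66] open -0.0001
shift/0.5 [-0.031  -0.0006 -0.0001] turn/pi [-0.0001  0.     -0.    ]
(array([-0.013 , -0.0503, -0.0009]), np.float64(-45.0885009765625))
```

servo_tool:
  commands:
    - [[0, 0.003, 0, -0.0002, 0, 0, 0], [0, 0.007, 0, -0.0002, 0, 0, 0], [0, 0.011, 0, -0.0002, 0, 0, 0], [0, 0.015, 0, -0.0002, 0, 0, 0], [0, 0.019, 0, -0.0002, 0, 0, 0]]

```text
clock: 6.33
tool_pos: [0.5345, -0.0918, 0.0859]
eef_rot: [-0.0, 0.8, 0.6, -0.0]
wrist_force: [-2.9, 0.8, 6.6]
opening: 0.0001
```

servo_tool:
  commands:
    - [[0, 0.004, 0, 0, 0, 0, 0], [0, 0.008, 0, 0, 0, 0, 0], [0, 0.012, 0, 0, 0, 0, 0], [0, 0.014, 0, 0, 0, 0, 0], [0, 0.014, 0, 0, 0, 0, 0]]

```text
clock: 6.75
tool_pos: [0.5365, -0.0849, 0.0859]
eef_rot: [-0.0, 0.8, 0.6, -0.0]
wrist_force: [-2.7, 0.7, 6.3]
opening: -0.0001
```

```bash
python3 go.py -0.0115 -0.066 0.056; python3 - <<'E'
from tube import *
snap('side','side4.png'); print(tubefit('side',cv2.imread('pics/side4.png'),dbg='s4.png',x0=(-.0118,-.042,-.0)))
E
```

```text
t 6.75 plate pos mm [-11.3  -33.77  85.9 ] F [-2.68  0.66  6.34] open -0.0001
shift/0.5 [-0.0645 -0.0004 -0.0002] turn/pi [-0.0001 -0.0001  0.    ]
(array([-0.0123, -0.0424, -0.0067]), np.float64(-43.46889877319336))
```

View pics/s4.png

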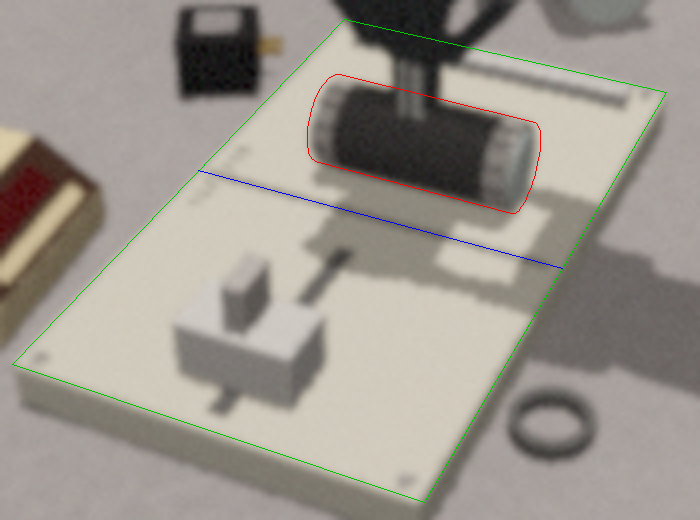

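servo_tool:
  commands:
    - [[0, 0, 0, -0.006, 0, 0, 0], [0, -0.002, 0, -0.012, 0, 0, 0], [0, -0.012, 0, -0.012, 0, 0, 0], [0, -0.026, 0, -0.012, 0, 0, 0], [0, -0.036, 0, -0.012, 0, 0, 0]]

```text
clock: 7.22
tool_pos: [0.5312, -0.1033, 0.0911]
eef_rot: [0.0, 0.8, 0.6, -0.0]
wrist_force: [0.3, 0.9, -0.5]
opening: 0.0001
```

servo_tool:
  commands:
    - [[0, 0, 0, 0, 0, 0, 0], [0, 0, 0, 0, 0, 0, 0], [0, 0, 0, 0.002, 0, 0, 0], [0, 0, 0, 0.004, 0, 0, 0], [0, 0, 0, 0.006, 0, 0, 0]]

```text
clock: 7.63
tool_pos: [0.5315, -0.1023, 0.0881]
eef_rot: [-0.0, 0.8, 0.6, 0.0]
wrist_force: [-0.3, 0.1, -0.3]
opening: -0.0001
```

```bash
python3 go.py -0.0115 -0.051 0.056
```

```text
t 7.63 plate pos mm [-11.19 -51.94  88.13] F [-0.25  0.06 -0.29] open -0.0001
shift/0.5 [ 0.0019 -0.0006  0.0043] turn/pi [-0. -0. -0.]
```

servo_tool:
  commands:
    - [[0, 0.001, 0, 0.0008, 0, 0, 0], [0, 0.001, 0, 0.0016, 0, 0, 0], [0, 0.001, 0, 0.0024, 0, 0, 0], [0, 0.001, 0, 0.0032, 0, 0, 0], [0, 0.001, 0, 0.004, 0, 0, 0]]

```text
clock: 8.05
tool_pos: [0.5317, -0.1019, 0.0863]
eef_rot: [0.0, 0.8, 0.6, 0.0]
wrist_force: [-0.3, -0.2, 0.7]
opening: 0.0001
```

servo_tool:
  commands:
    - [[0, 0, 0, 0.0008, 0, 0, 0], [0, 0, 0, 0.0012, 0, 0, 0], [0, 0, 0, 0.0012, 0, 0, 0]]

```text
clock: 8.3
tool_pos: [0.5317, -0.102, 0.0859]
eef_rot: [0.0, 0.8, 0.6, 0.0]
wrist_force: [0.1, 0.5, 1.9]
opening: 0.0003
```

servo_tool:
  commands:
    - [[0, 0, 0, 0.0004, 0, 0, 0], [0, 0, 0, 0.0008, 0, 0, 0], [0, 0, 0, 0.0008, 0, 0, 0]]

```text
clock: 8.55
tool_pos: [0.5318, -0.102, 0.0858]
eef_rot: [0.0, 0.8, 0.6, 0.0]
wrist_force: [-1.5, 0.3, 5.2]
opening: 0.0001
```

servo_tool:
  commands:
    - [[0, 0.001, 0, 0.0003, 0, 0, 0], [0, 0.004, 0, 0.0003, 0, 0, 0], [0, 0.008, 0, 0.0003, 0, 0, 0], [0, 0.012, 0, 0.0003, 0, 0, 0], [0, 0.016, 0, 0.0003, 0, 0, 0]]

```text
clock: 8.97
tool_pos: [0.5339, -0.0943, 0.0859]
eef_rot: [-0.0, 0.8, 0.6, -0.0]
wrist_force: [-2.5, 1.2, 7.3]
opening: -0.0002
```

servo_tool:
  commands:
    - [[0, 0.004, 0, -0.0002, 0, 0, 0], [0, 0.008, 0, -0.0002, 0, 0, 0], [0, 0.012, 0, -0.0002, 0, 0, 0], [0, 0.016, 0, -0.0002, 0, 0, 0], [0, 0.02, 0, -0.0002, 0, 0, 0]]

```text
clock: 9.38
tool_pos: [0.5367, -0.0846, 0.0859]
eef_rot: [-0.0, 0.8, 0.6, -0.0]
wrist_force: [-1.8, 0.6, 5.7]
opening: -0.0001
```

servo_tool:
  commands:
    - [[0, 0.004, 0, 0, 0, 0, 0], [0, 0.008, 0, 0, 0, 0, 0], [0, 0.012, 0, 0, 0, 0, 0], [0, 0.016, 0, 0, 0, 0, 0], [0, 0.02, 0, 0, 0, 0, 0]]

```text
clock: 9.8
tool_pos: [0.5394, -0.0749, 0.0859]
eef_rot: [-0.0, 0.8, 0.6, -0.0]
wrist_force: [-2.3, 0.5, 6.3]
opening: 0.0002
```

servo_tool:
  commands:
    - [[0, 0.004, 0, 0, 0, 0, 0], [0, 0.008, 0, 0, 0, 0, 0], [0, 0.012, 0, 0, 0, 0, 0], [0, 0.014, 0, 0, 0, 0, 0], [0, 0.014, 0, 0, 0, 0, 0]]

```text
clock: 10.22
tool_pos: [0.5414, -0.068, 0.0859]
eef_rot: [-0.0, 0.8, 0.6, -0.0]
wrist_force: [-2.1, 0.5, 6.1]
opening: -0.0003
```

```bash
python3 go.py -0.0115 -0.066 0.056; python3 - <<'E'
from tube import *
snap('side','side5.png'); print(tubefit('side',cv2.imread('pics/side5.png'),dbg='s5.png',x0=(-.0118,-.024,-.0)))
E
```

```text
t 10.22 plate pos mm [-11.31 -16.26  85.89] F [-2.12  0.53  6.07] open -0.0003
shift/0.5 [-0.0995 -0.0004 -0.0002] turn/pi [-0.0002 -0.0001 -0.    ]
(array([-0.0123, -0.0247, -0.0027]), np.float64(-43.07221603393555))
```

View pics/s5.png

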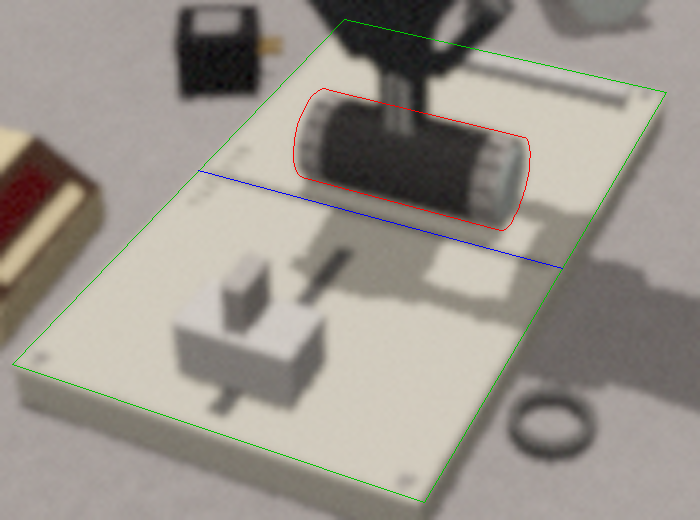

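servo_tool:
  commands:
    - [[0, 0, 0, -0.006, 0, 0, 0], [0, -0.002, 0, -0.012, 0, 0, 0], [0, -0.012, 0, -0.012, 0, 0, 0], [0, -0.026, 0, -0.012, 0, 0, 0], [0, -0.035, 0, -0.012, 0, 0, 0]]

```text
clock: 10.68
tool_pos: [0.5362, -0.086, 0.091]
eef_rot: [0.0, 0.8, 0.6, -0.0]
wrist_force: [-0.0, -0.5, -0.9]
opening: -0.0004
```

servo_tool:
  commands:
    - [[0, 0, 0, 0, 0, 0, 0], [0, 0, 0, 0, 0, 0, 0], [0, 0, 0, 0.002, 0, 0, 0], [0, 0, 0, 0.004, 0, 0, 0], [0, 0, 0, 0.006, 0, 0, 0]]

```text
clock: 11.1
tool_pos: [0.5365, -0.0851, 0.0881]
eef_rot: [-0.0, 0.8, 0.6, -0.0]
wrist_force: [0.1, 0.2, 0.1]
opening: -0.0003
```

servo_tool:
  commands:
    - [[0, 0, 0, 0.0008, 0, 0, 0], [0, 0, 0, 0.0016, 0, 0, 0], [0, 0, 0, 0.0024, 0, 0, 0], [0, 0, 0, 0.0032, 0, 0, 0], [0, 0, 0, 0.004, 0, 0, 0]]

```text
clock: 11.52
tool_pos: [0.5366, -0.0851, 0.0862]
eef_rot: [0.0, 0.8, 0.6, 0.0]
wrist_force: [0.3, -0.5, 0.1]
opening: 0.0005
```

servo_tool:
  commands:
    - [[0, 0, 0, 0.0008, 0, 0, 0], [0, 0, 0, 0.0012, 0, 0, 0], [0, 0, 0, 0.0012, 0, 0, 0]]

```text
clock: 11.77
tool_pos: [0.5366, -0.0852, 0.0859]
eef_rot: [0.0, 0.8, 0.6, 0.0]
wrist_force: [-1.2, 0.4, 2.3]
opening: 0.0002
```

servo_tool:
  commands:
    - [[0, 0, 0, 0.0004, 0, 0, 0], [0, 0, 0, 0.0009, 0, 0, 0], [0, 0, 0, 0.0009, 0, 0, 0]]

```text
clock: 12.02
tool_pos: [0.5366, -0.0852, 0.0858]
eef_rot: [0.0, 0.8, 0.6, -0.0]
wrist_force: [-1.5, 0.7, 5.0]
opening: -0.0003
```

servo_tool:
  commands:
    - [[0, 0.001, 0, 0, 0, 0, 0], [0, 0.004, 0, 0, 0, 0, 0], [0, 0.008, 0, 0, 0, 0, 0], [0, 0.012, 0, 0, 0, 0, 0], [0, 0.016, 0, 0, 0, 0, 0]]

```text
clock: 12.43
tool_pos: [0.5388, -0.0774, 0.0859]
eef_rot: [-0.0, 0.8, 0.6, -0.0]
wrist_force: [-2.3, 1.8, 7.8]
opening: 0.0001
```

servo_tool:
  commands:
    - [[0, 0.004, 0, 0, 0, 0, 0], [0, 0.008, 0, 0, 0, 0, 0], [0, 0.012, 0, 0, 0, 0, 0], [0, 0.016, 0, 0, 0, 0, 0], [0, 0.02, 0, 0, 0, 0, 0]]

```text
clock: 12.85
tool_pos: [0.5416, -0.0678, 0.0859]
eef_rot: [-0.0, 0.8, 0.6, -0.0]
wrist_force: [-1.3, -0.0, 6.7]
opening: 0.0003
```

servo_tool:
  commands:
    - [[0, 0.004, 0, 0, 0, 0, 0], [0, 0.008, 0, 0, 0, 0, 0], [0, 0.012, 0, 0, 0, 0, 0], [0, 0.016, 0, 0, 0, 0, 0], [0, 0.02, 0, 0, 0, 0, 0]]

```text
clock: 13.27
tool_pos: [0.5443, -0.0582, 0.086]
eef_rot: [-0.0, 0.8, 0.6, -0.0]
wrist_force: [-2.7, -0.0, 6.7]
opening: -0.0003
```

servo_tool:
  commands:
    - [[0, 0.004, 0, 0, 0, 0, 0], [0, 0.008, 0, 0, 0, 0, 0], [0, 0.012, 0, 0, 0, 0, 0], [0, 0.014, 0, 0, 0, 0, 0], [0, 0.014, 0, 0, 0, 0, 0]]

```text
clock: 13.68
tool_pos: [0.5463, -0.0512, 0.0859]
eef_rot: [-0.0, 0.8, 0.6, -0.0]
wrist_force: [-2.0, 1.6, 7.2]
opening: 0.0001
```

```bash
python3 go.py -0.0115 -0.066 0.056; python3 - <<'E'
from tube import *
snap('side','side6.png'); print(tubefit('side',cv2.imread('pics/side6.png'),dbg='s6.png',x0=(-.0118,-.006,-.0)))
E
```

```text
t 13.68 plate pos mm [-11.3    1.26  85.89] F [-2.03  1.56  7.23] open 0.0001
shift/0.5 [-0.1345 -0.0004 -0.0002] turn/pi [-0.0002 -0.0001 -0.    ]
(array([-0.0135, -0.0048, -0.0066]), np.float64(-43.15972137451172))
```

View pics/s6.png

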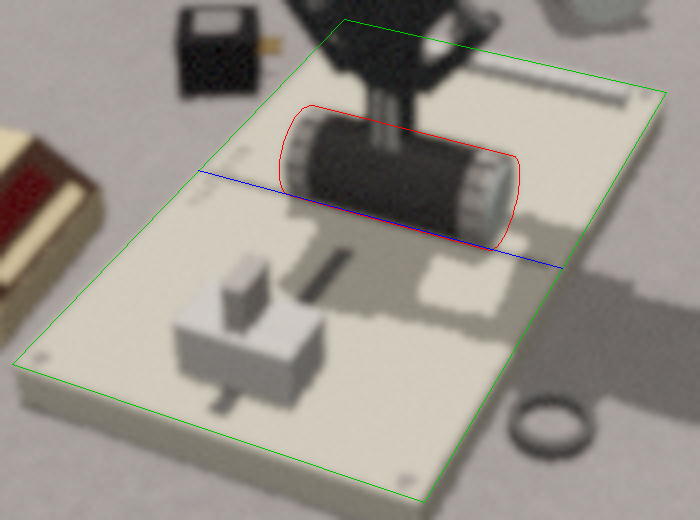

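servo_tool:
  commands:
    - [[0, 0, 0, -0.006, 0, 0, 0], [0, 0, 0, -0.03, 0, 0, 0], [0, -0.03, 0, -0.08, 0, 0, 0], [0, -0.1, 0, -0.13, 0, 0, 0], [0, -0.18, 0, -0.15, 0, 0, 0]]

```text
clock: 14.15
tool_pos: [0.5238, -0.1374, 0.1638]
eef_rot: [0.002, 0.799, 0.601, 0.002]
wrist_force: [1.6, -0.6, 0.1]
opening: 0.0
```

servo_tool:
  commands:
    - [[0, -0.08, 0, 0, 0, 0, 0], [0, -0.16, 0, 0, 0, 0, 0], [0, -0.24, 0, 0, 0, 0, 0], [0, -0.3, 0, 0, 0, 0, 0], [0, -0.34, 0, 0, 0, 0, 0]]

```text
clock: 14.57
tool_pos: [0.4728, -0.3038, 0.161]
eef_rot: [0.001, 0.801, 0.599, -0.0]
wrist_force: [0.4, 0.7, 0.8]
opening: 0.0004
```

```bash
python3 go.py -0.0115 -0.015 0.062; python3 - <<'E'
from tube import *
for n in('top','side'):
    snap(n,n+'7.png'); print(n,tubefit(n,cv2.imread(f'pics/{n}7.png'),dbg=n[0]+'7.png',x0=(-.0118,-.005,-.0)))
a=cv2.imread('pics/t7.png')
cv2.imwrite('pics/t7c.png',a[50:600,50:700])
E
```

```text
t 14.57 plate pos mm [ -11.02 -261.8   161.01] F [0.37 0.68 0.82] open 0.0004
shift/0.5 [ 0.4938 -0.0025  0.1372] turn/pi [ 0.0006  0.0005 -0.0008]
top (array([-0.0115, -0.0054,  0.003 ]), np.float64(-54.5543212890625))
side (array([-0.0122, -0.0051, -0.0069]), np.float64(-46.95663070678711))
```

View pics/t7c.png

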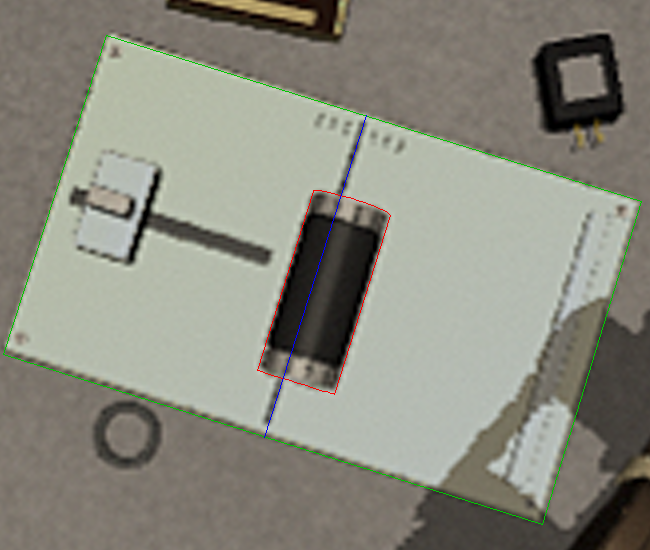

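View pics/s7.png

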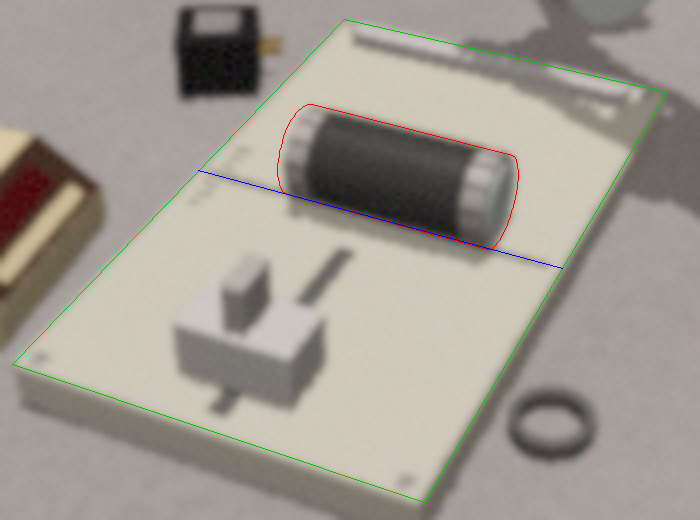

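servo_tool:
  commands:
    - [[0, 0.08, 0, 0, 0, 0, 0], [0, 0.16, 0, 0, 0, 0, 0], [0, 0.24, 0, 0, 0, 0, 0], [0, 0.32, 0, 0.02, 0, 0, 0], [0, 0.39, 0, 0.05, 0, 0, 0]]

```text
clock: 15.08
tool_pos: [0.5304, -0.1105, 0.137]
eef_rot: [0.002, 0.8, 0.6, 0.002]
wrist_force: [0.5, -0.4, -0.4]
opening: 0.0002
```

servo_tool:
  commands:
    - [[0, 0.05, 0, 0.03, 0, 0, 0], [0, 0.08, 0, 0.05, 0, 0, 0], [0, 0.1, 0, 0.065, 0, 0, 0], [0, 0.11, 0, 0.075, 0, 0, 0], [0, 0.11, 0, 0.078, 0, 0, 0]]

```text
clock: 15.5
tool_pos: [0.5435, -0.0592, 0.0954]
eef_rot: [-0.0, 0.8, 0.601, -0.0]
wrist_force: [-0.9, 0.6, -0.0]
opening: -0.0001
```

```bash
python3 go.py -0.0115 -0.012 0.056
```

```text
t 15.5 plate pos mm [-11.8   -7.2   95.36] F [-0.89  0.58 -0.05] open -0.0001
shift/0.5 [-0.0096  0.0006  0.0187] turn/pi [-0.0004 -0.      0.0005]
```

servo_tool:
  commands:
    - [[0, -0.004, 0, 0.003, 0, 0, 0], [0, -0.008, 0, 0.006, 0, 0, 0], [0, -0.008, 0, 0.009, 0, 0, 0], [0, -0.008, 0, 0.012, 0, 0, 0], [0, -0.008, 0, 0.012, 0, 0, 0]]

```text
clock: 15.92
tool_pos: [0.5425, -0.0651, 0.09]
eef_rot: [0.0, 0.801, 0.599, 0.0]
wrist_force: [0.1, 0.1, -0.9]
opening: 0.0003
```

```bash
python3 go.py -0.0115 -0.012 0.056
```

```text
t 15.92 plate pos mm [-11.03 -13.11  90.01] F [ 0.12  0.1  -0.86] open 0.0003
shift/0.5 [ 0.0022 -0.001   0.008 ] turn/pi [ 0.     -0.     -0.0005]
```

servo_tool:
  commands:
    - [[0, 0, 0, 0.001, 0, 0, 0], [0, 0, 0, 0.002, 0, 0, 0], [0, 0, 0, 0.003, 0, 0, 0], [0, 0, 0, 0.004, 0, 0, 0], [0, 0, 0, 0.005, 0, 0, 0]]

```text
clock: 16.33
tool_pos: [0.5427, -0.0642, 0.0875]
eef_rot: [0.0, 0.8, 0.6, 0.0]
wrist_force: [0.5, -0.6, 0.7]
opening: -0.0
```

servo_tool:
  commands:
    - [[0, 0, 0, 0.0008, 0, 0, 0], [0, 0, 0, 0.0016, 0, 0, 0], [0, 0, 0, 0.0024, 0, 0, 0], [0, 0, 0, 0.0024, 0, 0, 0]]

```text
clock: 16.67
tool_pos: [0.5426, -0.0642, 0.0862]
eef_rot: [-0.0, 0.8, 0.6, -0.0]
wrist_force: [0.9, 0.3, -0.0]
opening: 0.0002
```

servo_tool:
  commands:
    - [[0, 0, 0, 0.0006, 0, 0, 0], [0, 0, 0, 0.0012, 0, 0, 0], [0, 0, 0, 0.0012, 0, 0, 0]]

```text
clock: 16.92
tool_pos: [0.5427, -0.0642, 0.086]
eef_rot: [-0.0, 0.8, 0.6, -0.0]
wrist_force: [-2.0, -0.3, 3.4]
opening: 0.0001
```

servo_tool:
  commands:
    - [[0, 0, 0, 0.0004, 0, 0, 0], [0, 0, 0, 0.0008, 0, 0, 0], [0, 0, 0, 0.0008, 0, 0, 0]]

```text
clock: 17.17
tool_pos: [0.5428, -0.0643, 0.086]
eef_rot: [-0.0, 0.8, 0.6, 0.0]
wrist_force: [-2.6, 0.1, 5.8]
opening: -0.0001
```

```bash
python3 go.py -0.0115 -0.012 0.056
```

```text
t 17.17 plate pos mm [-11.05 -12.25  85.97] F [-2.6   0.13  5.82] open -0.0001
shift/0.5 [ 0.0005 -0.0009 -0.0001] turn/pi [-0. -0. -0.]
```

servo_tool:
  commands:
    - [[0, 0.001, 0, 0, 0, 0, 0], [0, 0.004, 0, 0, 0, 0, 0], [0, 0.008, 0, 0, 0, 0, 0], [0, 0.012, 0, 0, 0, 0, 0], [0, 0.016, 0, 0, 0, 0, 0]]

```text
clock: 17.58
tool_pos: [0.5449, -0.0565, 0.086]
eef_rot: [-0.0, 0.8, 0.6, -0.0]
wrist_force: [-2.6, 0.8, 6.1]
opening: -0.0001
```

servo_tool:
  commands:
    - [[0, 0.004, 0, 0, 0, 0, 0], [0, 0.008, 0, 0, 0, 0, 0], [0, 0.012, 0, 0, 0, 0, 0], [0, 0.016, 0, 0, 0, 0, 0], [0, 0.019, 0, 0, 0, 0, 0]]

```text
clock: 18.0
tool_pos: [0.5476, -0.0473, 0.086]
eef_rot: [-0.0, 0.8, 0.6, -0.0]
wrist_force: [-2.7, 0.7, 5.9]
opening: 0.0001
```

servo_tool:
  commands:
    - [[0, 0.003, 0, 0, 0, 0, 0], [0, 0.006, 0, 0, 0, 0, 0], [0, 0.008, 0, 0, 0, 0, 0], [0, 0.008, 0, 0, 0, 0, 0]]

```text
clock: 18.33
tool_pos: [0.5487, -0.0434, 0.086]
eef_rot: [-0.0, 0.8, 0.6, -0.0]
wrist_force: [-2.4, 0.6, 6.6]
opening: -0.0002
```

```bash
python3 go.py -0.0115 -0.012 0.056; python3 - <<'E'
from tube import *
snap('side','side8.png'); print(tubefit('side',cv2.imread('pics/side8.png'),dbg='s8.png',x0=(-.0118,.005,-.0)))
E
```

```text
t 18.33 plate pos mm [-11.25   9.46  85.97] F [-2.37  0.55  6.57] open -0.0002
shift/0.5 [-0.0429 -0.0005 -0.0001] turn/pi [-0.0001 -0.     -0.    ]
(array([-0.0134,  0.0038, -0.0041]), np.float64(-42.584556579589844))
```

View pics/s8.png

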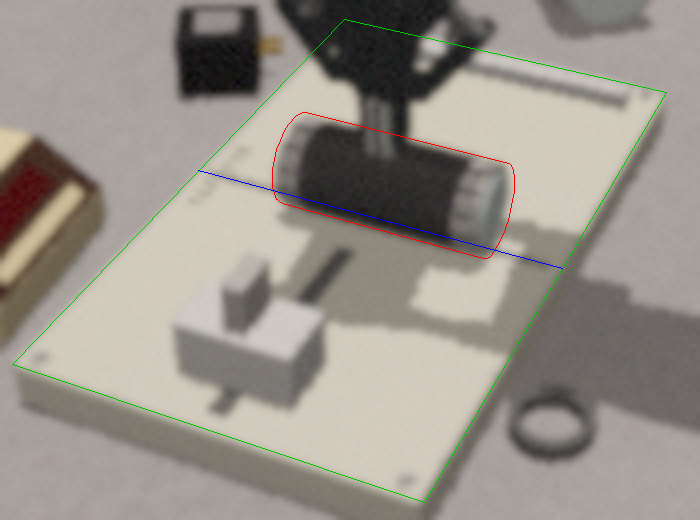

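servo_tool:
  commands:
    - [[0, 0, 0, 0, 0, 0, 0], [0, 0, 0, 0, 0, 0, 0], [0, 0, 0, 0, 0, 0, 0], [0, 0, 0, 0, 0, 0, 0], [0, 0, 0, 0, 0, 0, 0]]

```text
clock: 18.8
tool_pos: [0.5486, -0.0435, 0.0859]
eef_rot: [-0.0, 0.8, 0.6, -0.0]
wrist_force: [-2.5, 0.6, 5.9]
opening: -0.0
```

servo_tool:
  commands:
    - [[0, 0, 0, 0, 0, 0, 0], [0, 0, 0, 0, 0, 0, 0], [0, 0, 0, 0, 0, 0, 0], [0, 0, 0, 0, 0, 0, 0], [0, 0, 0, 0, 0, 0, 0]]

```text
clock: 19.22
tool_pos: [0.5486, -0.0435, 0.086]
eef_rot: [-0.0, 0.8, 0.6, -0.0]
wrist_force: [-3.1, 1.1, 6.2]
opening: -0.0003
```

servo_tool:
  commands:
    - [[0, 0, 0, 0, 0, 0, 0], [0, 0, 0, 0, 0, 0, 0], [0, 0, 0, 0, 0, 0, 0], [0, 0, 0, 0, 0, 0, 0], [0, 0, 0, 0, 0, 0, 0]]

```text
clock: 19.63
tool_pos: [0.5486, -0.0435, 0.0859]
eef_rot: [-0.0, 0.8, 0.6, -0.0]
wrist_force: [-2.5, 0.9, 6.3]
opening: -0.0001
```

servo_tool:
  commands:
    - [[0, 0, 0, -0.006, 0, 0, 0], [0, 0, 0, -0.03, 0, 0, 0], [0, -0.03, 0, -0.08, 0, 0, 0], [0, -0.1, 0, -0.13, 0, 0, 0], [0, -0.18, 0, -0.15, 0, 0, 0]]

```text
clock: 20.05
tool_pos: [0.5262, -0.1293, 0.164]
eef_rot: [0.002, 0.799, 0.601, 0.002]
wrist_force: [1.1, -0.0, 0.4]
opening: -0.0003
```

servo_tool:
  commands:
    - [[0, -0.08, 0, 0, 0, 0, 0], [0, -0.16, 0, 0, 0, 0, 0], [0, -0.24, 0, 0, 0, 0, 0], [0, -0.3, 0, 0, 0, 0, 0], [0, -0.34, 0, 0, 0, 0, 0]]

```text
clock: 20.47
tool_pos: [0.4752, -0.2958, 0.1612]
eef_rot: [0.001, 0.801, 0.599, -0.0]
wrist_force: [0.1, 0.7, 0.0]
opening: -0.0003
```

```bash
python3 go.py 0 0.15 0.1; python3 - <<'E'
from tube import *
for n in('top','side'):
    snap(n,n+'9.png'); print(n,tubefit(n,cv2.imread(f'pics/{n}9.png'),dbg=n[0]+'9.png',x0=(-.0118,.005,-.0)))
    print([b for b in boxes_of(n,'stop_fin')])
a=cv2.imread('pics/t9.png')
cv2.imwrite('pics/t9c.png',a[50:600,50:700])
E
```

```text
t 20.47 plate pos mm [ -10.95 -253.47  161.16] F [0.1  0.74 0.05] open -0.0003
shift/0.5 [0.8071 0.0198 0.061 ] turn/pi [ 0.0006  0.0005 -0.0008]
top (array([-0.0114,  0.0058,  0.0089]), np.float64(-54.970664978027344))
[{'point': [258.3, 160.8], 'score': 0.72}]
side (array([-0.0121,  0.0034, -0.011 ]), np.float64(-46.20819091796875))
[{'point': [269.3, 250.8], 'score': 0.71}, {'point': [201.8, 224.7], 'score': 0.64}]
```

View pics/t9c.png

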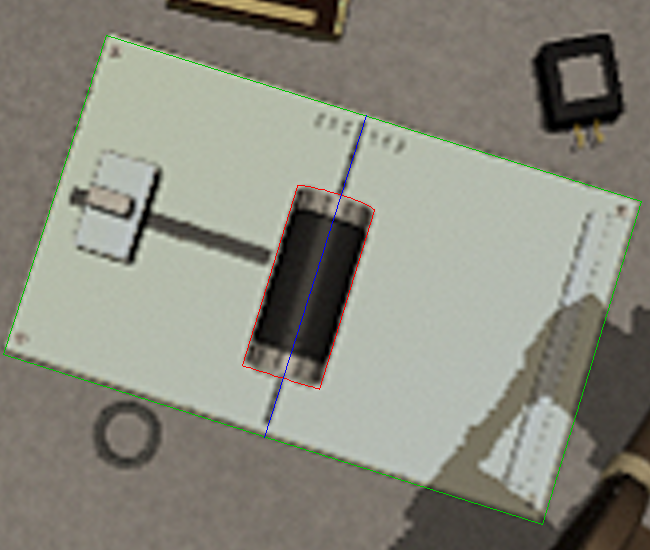

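View pics/s9.png

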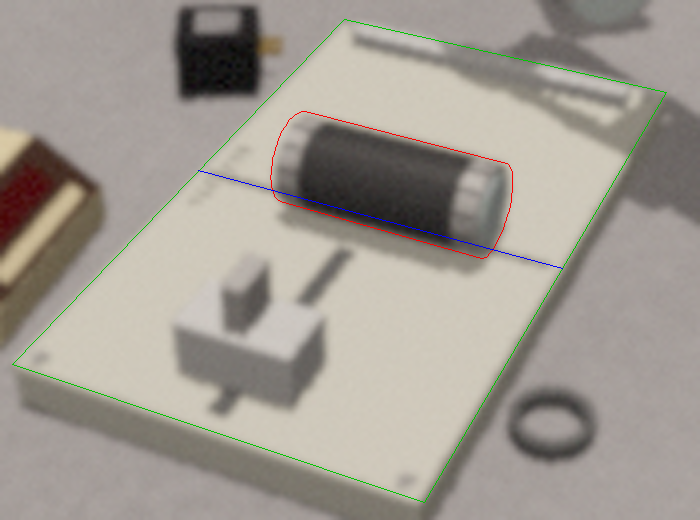

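The tube is on the line to within about 1 mm in both views. Next I'll locate the fin.

```bash
python3 - <<'E'
from tube import *
from go import pl
print(pl(at_z('top',unz([(160,251),(140,244),(181,258)],215,100),.096)))
print(pl(at_z('side',unz([(245,270)],205,165),.096)))
# overlay box model of stop at s
for s in (.009,.014):
  for n,b in(('top',TB),('side',SB)):
    im=cv2.imread(f'pics/{n}9.png'); x0,y0,x1,y1=b
    z=cv2.resize(im[y0:y1,x0:x1],None,fx=4,fy=4,interpolation=cv2.INTER_CUBIC)
    yf=.140-s
    def box(hx,ya,yb,za,zb,c):
        P=np.array([[sx*hx,yy,zz] for zz in(za,zb) for sx,yy in((-1,ya),(1,ya),(1,yb),(-1,yb))])
        P[:,2]+=.03; g=np.round((proj(n,T(Q,P))-[x0,y0]+.5)*4-.5).astype(int)
        for k in(0,4): cv2.polylines(z,[g[k:k+4]],True,c,1)
    box(.035,yf,yf+.04,0,.036,(0,0,255)); box(.007,yf+.005,yf+.035,.036,.066,(0,160,0))
    z=z[150:350,60:340] if n=='top' else z[220:440,120:400]
    cv2.imwrite(f'pics/st_{n}_{int(s*1000)}.png',z)
ims=[cv2.resize(cv2.imread(f'pics/st_{n}_{s}.png'),(400,300)) for s in(9,14) for n in('top','side')]
cv2.imwrite('pics/st.png',np.vstack([np.hstack(ims[:2]),np.hstack(ims[2:])]))
E
```

```text
[[0.00199691 0.14882162 0.096     ]
 [0.00250146 0.16322801 0.096     ]
 [0.00169468 0.13378903 0.096     ]]
[[0.00136837 0.14902715 0.096     ]]
```

View pics/st.png

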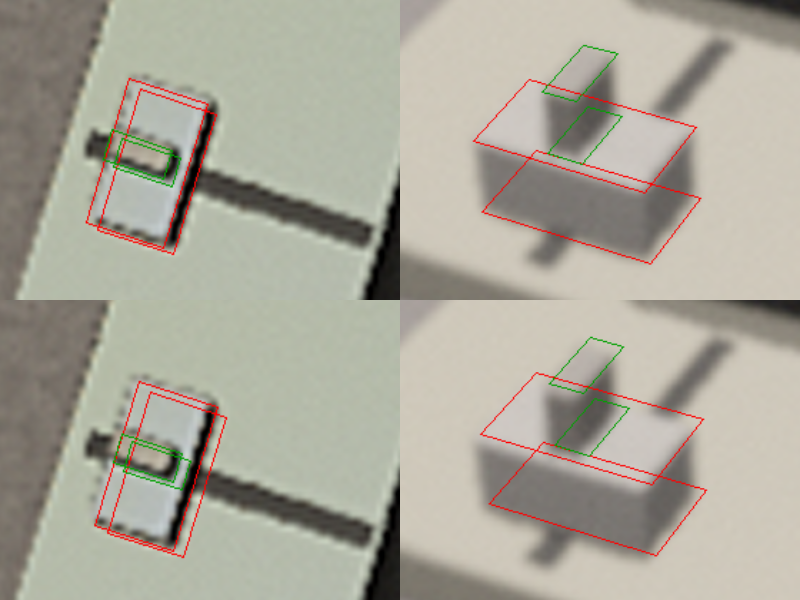

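servo_tool:
  commands:
    - [[0.5, 0.08, 0.004, 0, 0, 0, 0], [0.5, 0.16, 0.01, 0, 0, 0, 0], [0.5, 0.24, 0.016, 0, 0, 0, 0], [0.5, 0.32, 0.022, 0, 0, 0, 0], [0.5, 0.4, 0.022, 0, 0, 0, 0]]

```text
clock: 21.08
tool_pos: [0.5434, -0.1001, 0.1604]
eef_rot: [0.0, 0.8, 0.6, 0.0]
wrist_force: [0.1, -0.2, 0.1]
opening: 0.0426
```

servo_tool:
  commands:
    - [[0.5, 0.08, 0, 0, 0, 0, 0], [0.5, 0.16, 0, 0, 0, 0, 0], [0.5, 0.24, 0, 0, 0, 0, 0], [0.5, 0.32, 0, 0, 0, 0, 0], [0.5, 0.38, 0, 0, 0, 0, 0]]

```text
clock: 21.5
tool_pos: [0.5957, 0.0841, 0.1604]
eef_rot: [-0.0, 0.799, 0.601, 0.001]
wrist_force: [0.7, 0.1, -1.3]
opening: 0.0425
```

servo_tool:
  commands:
    - [[0.5, 0.02, 0, 0, 0, 0, 0], [0.5, 0.02, 0, 0, 0, 0, 0], [0.5, 0.02, 0, 0, 0, 0, 0]]

```text
clock: 21.75
tool_pos: [0.5979, 0.0895, 0.1599]
eef_rot: [-0.0, 0.799, 0.601, -0.001]
wrist_force: [0.1, -1.1, -0.8]
opening: 0.0429
```

```bash
python3 go.py 0.001 0.150 0.042
```

```text
t 21.75 plate pos mm [ -1.17 150.78 159.89] F [ 0.1  -1.07 -0.82] open 0.0429
shift/0.5 [-0.0014  0.0045  0.1758] turn/pi [-0.0002  0.0003  0.0009]
```

servo_tool:
  commands:
    - [[0.5, 0, 0.004, 0.03, 0, 0, 0], [0.5, 0, 0.004, 0.07, 0, 0, 0], [0.5, 0, 0.004, 0.1, 0, 0, 0], [0.5, 0, 0.004, 0.11, 0, 0, 0], [0.5, 0, 0.004, 0.115, 0, 0, 0]]

```text
clock: 22.17
tool_pos: [0.599, 0.0863, 0.1011]
eef_rot: [-0.001, 0.801, 0.599, -0.002]
wrist_force: [-0.1, 0.2, 0.1]
opening: 0.0428
```

```bash
python3 go.py 0.001 0.150 0.042; python3 - <<'E'
from h import *
snap('side','side10.png')
cv2.imwrite('pics/s10.png',cv2.resize(cv2.imread('pics/side10.png')[100:300,200:400],(800,600)[::1] and (600,600)))
E
```

```text
t 22.17 plate pos mm [  0.73 147.99 101.15] F [-0.08  0.22  0.06] open 0.0428
shift/0.5 [0.0041 0.0007 0.0583] turn/pi [-0.001   0.0005 -0.0006]
```

View pics/s10.png

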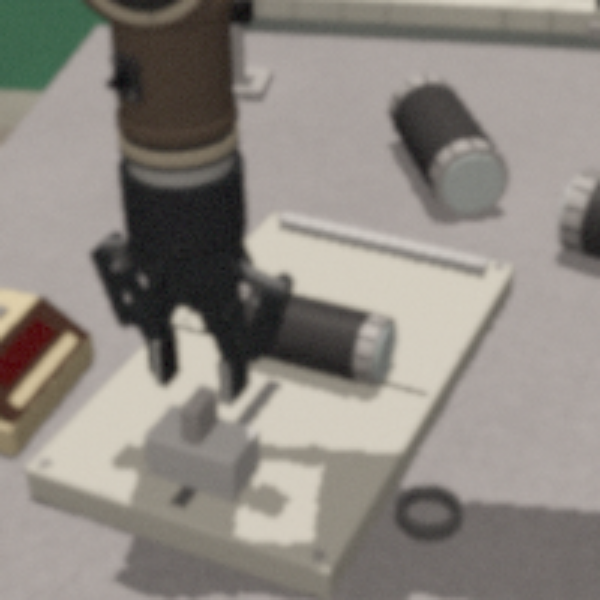

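The open fingers straddle the fin at about (200,410) in the crop. I'll descend.

servo_tool:
  commands:
    - [[0.5, 0.002, 0, 0.015, 0, 0, 0], [0.5, 0.002, 0, 0.03, 0, 0, 0], [0.5, 0.002, 0, 0.043, 0, 0, 0], [0.5, 0.002, 0, 0.052, 0, 0, 0], [0.5, 0.002, 0, 0.055, 0, 0, 0]]

```text
clock: 22.63
tool_pos: [0.6002, 0.0888, 0.074]
eef_rot: [-0.0, 0.8, 0.6, -0.001]
wrist_force: [0.5, 0.2, 0.2]
opening: 0.0426
```

servo_tool:
  commands:
    - [[0.5, 0, 0, 0, 0, 0, 0], [0.5, 0, 0, 0, 0, 0, 0]]

```text
clock: 22.8
tool_pos: [0.601, 0.0889, 0.075]
eef_rot: [-0.0, 0.8, 0.6, -0.0]
wrist_force: [0.0, 0.1, 0.1]
opening: 0.0427
```

```bash
python3 go.py 0.001 0.150 0.042
```

```text
t 22.8 plate pos mm [  1.88 151.11  75.01] F [0.04 0.1  0.1 ] open 0.0427
shift/0.5 [-0.0022 -0.0018  0.006 ] turn/pi [-0.  0.  0.]
```

Next I'll lower a little more and close gently with 20 N.

servo_tool:
  commands:
    - [[0.5, -0.002, -0.001, 0.004, 0, 0, 0], [0.3, -0.002, -0.001, 0.004, 0, 0, 0], [0.1, -0.002, -0.001, 0.004, 0, 0, 0], [0, -0.002, -0.001, 0.004, 0, 0, 0], [0, -0.002, -0.001, 0.004, 0, 0, 0]]
  newtons: 20

```text
clock: 23.22
tool_pos: [0.6009, 0.0878, 0.0734]
eef_rot: [0.0, 0.8, 0.6, 0.001]
wrist_force: [1.9, -0.4, -0.7]
opening: 0.0134
```

servo_tool:
  commands:
    - [[0, 0, 0, 0, 0, 0, 0], [0, 0, 0, 0, 0, 0, 0], [0, 0, 0, 0, 0, 0, 0], [0, 0, 0, 0, 0, 0, 0]]

```text
clock: 23.55
tool_pos: [0.6009, 0.0879, 0.0734]
eef_rot: [0.0, 0.8, 0.6, 0.001]
wrist_force: [2.0, -2.4, -1.4]
opening: 0.0134
```

```bash
python3 go.py 0.001 0.150 0.042
```

```text
t 23.55 plate pos mm [  2.11 150.08  73.38] F [ 1.96 -2.36 -1.41] open 0.0134
shift/0.5 [-0.0002 -0.0022  0.0028] turn/pi [ 0.0005 -0.0001 -0.0001]
```

servo_tool:
  commands:
    - [[0, -0.006, 0, 0, 0, 0, 0], [0, -0.018, 0, 0, 0, 0, 0], [0, -0.034, 0, 0, 0, 0, 0], [0, -0.05, 0, 0, 0, 0, 0], [0, -0.066, 0, 0, 0, 0, 0]]

```text
clock: 23.97
tool_pos: [0.5912, 0.0556, 0.0734]
eef_rot: [0.0, 0.8, 0.6, 0.001]
wrist_force: [4.6, 1.0, -1.0]
opening: 0.0134
```

servo_tool:
  commands:
    - [[0, -0.016, 0, 0, 0, 0, 0], [0, -0.032, 0, 0, 0, 0, 0], [0, -0.048, 0, 0, 0, 0, 0], [0, -0.062, 0, 0, 0, 0, 0], [0, -0.074, 0, 0, 0, 0, 0]]

```text
clock: 24.38
tool_pos: [0.5805, 0.0199, 0.0734]
eef_rot: [0.0, 0.8, 0.6, 0.0]
wrist_force: [4.6, 1.3, 0.5]
opening: 0.0136
```

servo_tool:
  commands:
    - [[0, -0.008, 0, 0, 0, 0, 0], [0, -0.014, 0, 0, 0, 0, 0], [0, -0.018, 0, 0, 0, 0, 0], [0, -0.02, 0, 0, 0, 0, 0], [0, -0.02, 0, 0, 0, 0, 0]]

```text
clock: 24.8
tool_pos: [0.5778, 0.011, 0.0733]
eef_rot: [0.0, 0.8, 0.6, -0.0]
wrist_force: [3.1, -0.8, 3.2]
opening: 0.0132
```

```bash
python3 go.py 0.001 0.055 0.042; python3 - <<'E'
from tube import *
snap('side','side11.png')
cv2.imwrite('pics/s11.png',cv2.resize(cv2.imread('pics/side11.png')[165:265,220:370],(800,533),interpolation=cv2.INTER_CUBIC))
E
```

```text
t 24.8 plate pos mm [ 1.52 69.78 73.31] F [ 3.09 -0.75  3.21] open 0.0132
shift/0.5 [-0.0296 -0.001   0.0026] turn/pi [0.0001 0.0001 0.    ]
```

View pics/s11.png

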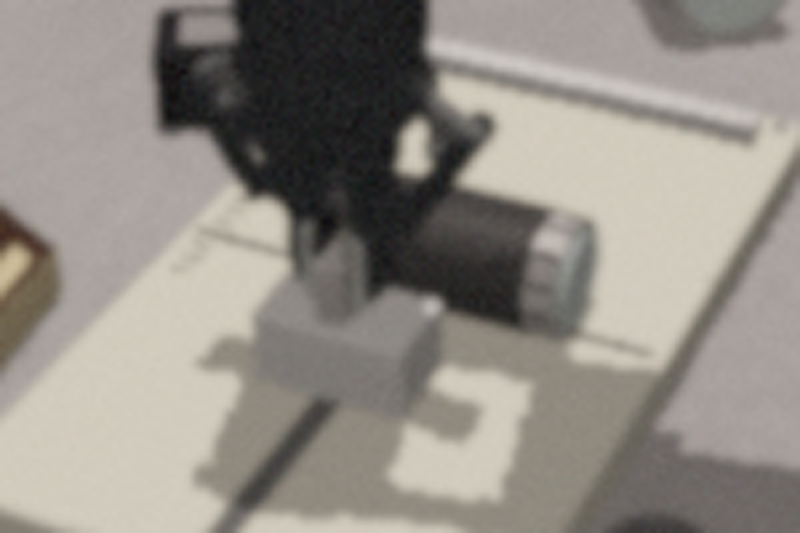

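```bash
cat > ov.py <<'E'
from tube import *
import sys
def ov(src,n,yf,out,crop,f=5,ty=.0047):
    im=cv2.imread(src); x0,y0,x1,y1=crop
    z=cv2.resize(im[y0:y1,x0:x1],None,fx=f,fy=f,interpolation=cv2.INTER_CUBIC)
    def box(hx,ya,yb,za,zb,c):
        P=np.array([[sx*hx+.001,yy,zz] for zz in(za,zb) for sx,yy in((-1,ya),(1,ya),(1,yb),(-1,yb))])
        P[:,2]+=.03; g=np.round((proj(n,T(Q,P))-[x0,y0]+.5)*f-.5).astype(int)
        for k in(0,4): cv2.polylines(z,[g[k:k+4]],True,c,1)
    box(.035,yf,yf+.04,0,.036,(0,0,255)); box(.007,yf+.005,yf+.035,.036,.066,(0,160,0))
    h=np.round((hull(n,-.0118,ty)-[x0,y0]+.5)*f-.5).astype(int); cv2.polylines(z,[h],True,(255,0,0),1)
    cv2.imwrite(out,z)
if __name__=='__main__': ov(sys.argv[1],sys.argv[2],float(sys.argv[3]),sys.argv[4],(225,165,375,275))
E
python3 ov.py pics/side11.png side 0.049 pics/o11.png
```

```text
(no output)
```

View pics/o11.png

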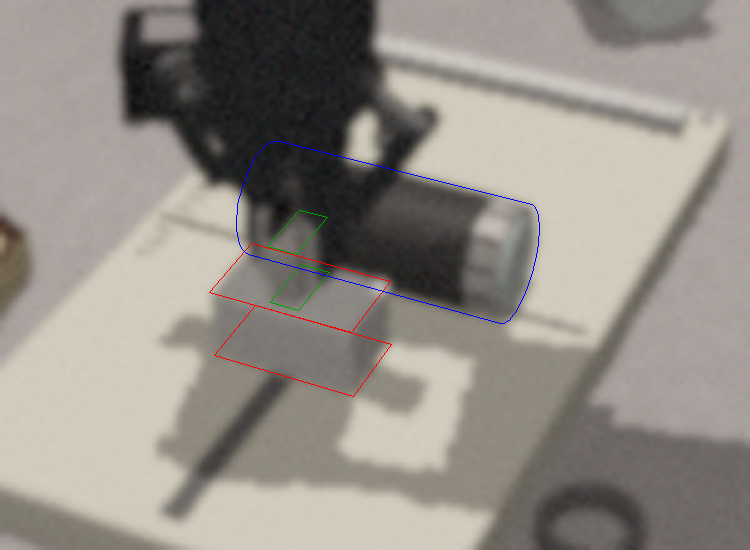

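servo_tool:
  commands:
    - [[0, -0.004, 0, 0, 0, 0, 0], [0, -0.01, 0, 0, 0, 0, 0], [0, -0.016, 0, 0, 0, 0, 0], [0, -0.02, 0, 0, 0, 0, 0], [0, -0.022, 0, 0, 0, 0, 0]]

```text
clock: 25.27
tool_pos: [0.5747, 0.0004, 0.0733]
eef_rot: [0.0, 0.8, 0.6, 0.0]
wrist_force: [2.8, 2.5, 5.5]
opening: 0.0134
```

servo_tool:
  commands:
    - [[0, 0, 0, 0, 0, 0, 0], [0, 0, 0, 0, 0, 0, 0]]

```text
clock: 25.43
tool_pos: [0.5747, 0.0003, 0.0733]
eef_rot: [0.0, 0.8, 0.6, -0.0]
wrist_force: [2.7, 0.4, 5.1]
opening: 0.0135
```

```bash
python3 go.py 0.001 0.055 0.042; python3 - <<'E'
from tube import *
snap('side','side12.png'); snap('top','top12.png')
from ov import ov
ov('pics/side12.png','side',.038,'pics/o12.png',(225,165,375,275))
cv2.imwrite('pics/t12.png',cv2.resize(cv2.imread('pics/top12.png')[110:250,220:400],None,fx=4,fy=4,interpolation=cv2.INTER_CUBIC))
E
```

```text
t 25.43 plate pos mm [ 1.48 58.63 73.31] F [2.7  0.37 5.1 ] open 0.0135
shift/0.5 [-0.0073 -0.0009  0.0026] turn/pi [ 0.      0.0001 -0.    ]
```

View pics/o12.png

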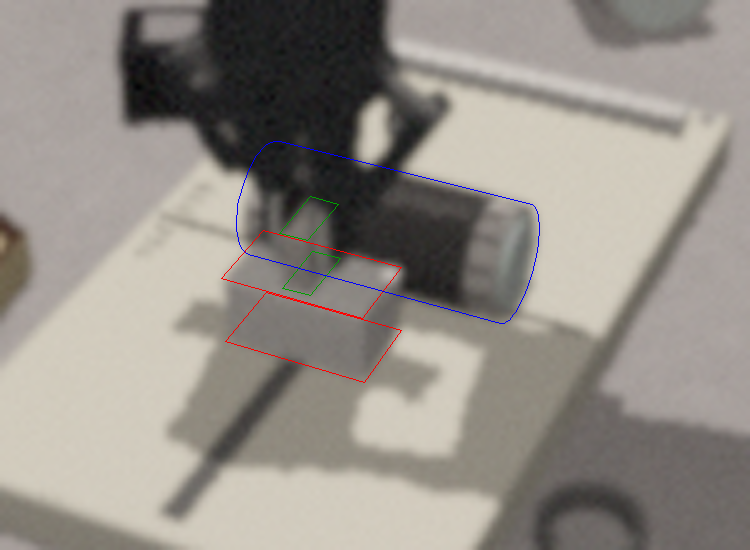

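View pics/t12.png

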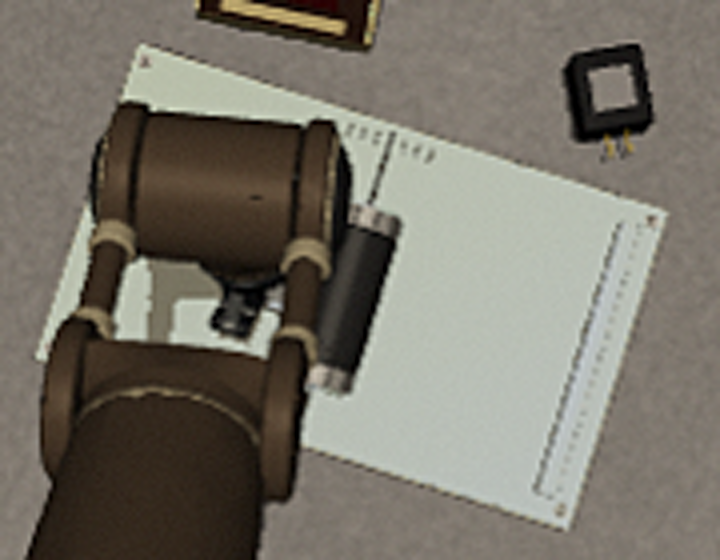

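servo_tool:
  commands:
    - [[0, -0.001, 0, 0, 0, 0, 0], [0, -0.002, 0, 0, 0, 0, 0], [0, -0.003, 0, 0, 0, 0, 0], [0, -0.004, 0, 0, 0, 0, 0], [0, -0.005, 0, 0, 0, 0, 0]]

```text
clock: 25.95
tool_pos: [0.574, -0.0017, 0.0733]
eef_rot: [-0.0, 0.8, 0.6, 0.0]
wrist_force: [2.3, 0.9, 4.8]
opening: 0.0136
```

servo_tool:
  commands:
    - [[0, -0.001, 0, 0, 0, 0, 0], [0, -0.001, 0, 0, 0, 0, 0], [0, -0.001, 0, 0, 0, 0, 0]]

```text
clock: 26.2
tool_pos: [0.5739, -0.0022, 0.0733]
eef_rot: [0.0, 0.8, 0.6, 0.0]
wrist_force: [2.7, 0.3, 5.8]
opening: 0.0136
```

```bash
python3 go.py 0.001 0.055 0.042
```

```text
t 26.2 plate pos mm [ 1.41 56.03 73.32] F [2.66 0.26 5.84] open 0.0136
shift/0.5 [-0.0021 -0.0008  0.0026] turn/pi [ 0. -0. -0.]
```

servo_tool:
  commands:
    - [[0.2, 0, 0, 0, 0, 0, 0], [0.4, 0, 0, 0, 0, 0, 0], [0.4, 0, 0, 0, 0, 0, 0], [0.4, 0, 0, 0, 0, 0, 0]]

```text
clock: 26.53
tool_pos: [0.5717, -0.0022, 0.0717]
eef_rot: [-0.001, 0.8, 0.6, -0.002]
wrist_force: [-0.3, -0.4, -0.1]
opening: 0.0343
```

servo_tool:
  commands:
    - [[0.4, 0, 0, -0.01, 0, 0, 0], [0.4, 0, 0, -0.04, 0, 0, 0], [0.4, 0, 0, -0.09, 0, 0, 0], [0.4, 0, 0, -0.15, 0, 0, 0], [0.4, 0, 0, -0.2, 0, 0, 0]]

```text
clock: 26.95
tool_pos: [0.5733, -0.0022, 0.1743]
eef_rot: [-0.0, 0.8, 0.6, -0.0]
wrist_force: [0.4, -0.1, -0.1]
opening: 0.0342
```

servo_tool:
  commands:
    - [[0.4, 0.07, 0, 0, 0, 0, 0], [0.4, 0.15, 0, 0, 0, 0, 0], [0.4, 0.23, 0, 0, 0, 0, 0], [0.4, 0.31, 0, 0, 0, 0, 0], [0.4, 0.39, 0, 0, 0, 0, 0]]

```text
clock: 27.37
tool_pos: [0.6283, 0.1864, 0.1733]
eef_rot: [-0.0, 0.8, 0.6, -0.0]
wrist_force: [1.4, -0.4, 0.2]
opening: 0.0344
```

servo_tool:
  commands:
    - [[0.4, 0.07, 0, 0, 0, 0, 0], [0.4, 0.14, 0, 0, 0, 0, 0], [0.4, 0.18, 0, 0, 0, 0, 0], [0.4, 0.2, 0, 0, 0, 0, 0], [0.4, 0.2, 0, 0, 0, 0, 0]]

```text
clock: 27.78
tool_pos: [0.6563, 0.2829, 0.1727]
eef_rot: [-0.0, 0.799, 0.601, -0.0]
wrist_force: [-0.3, -0.3, 0.1]
opening: 0.0343
```

```bash
python3 go.py 0.001 0.055 0.042; python3 - <<'E'
from tube import *
from ov import ov
for n in('top','side'):
    snap(n,n+'13.png'); print(n,tubefit(n,cv2.imread(f'pics/{n}13.png'),dbg=n[0]+'13.png',x0=(-.0118,.005,-.0)))
ov('pics/side13.png','side',.0355,'pics/o13.png',(225,165,375,275))
cv2.imwrite('pics/t13c.png',cv2.imread('pics/t13.png')[50:600,50:700])
cv2.imwrite('pics/t13z.png',cv2.resize(cv2.imread('pics/top13.png')[130:230,240:360],(720,600),interpolation=cv2.INTER_CUBIC))
E
```

```text
t 27.78 plate pos mm [  0.63 352.83 172.71] F [-0.25 -0.33  0.06] open 0.0343
shift/0.5 [-0.5956 -0.0007  0.2015] turn/pi [-0.0001  0.      0.0008]
top (array([-0.0115,  0.0065,  0.0051]), np.float64(-55.09367370605469))
side (array([-0.0119,  0.0038, -0.0065]), np.float64(-36.17172622680664))
```

View pics/o13.png

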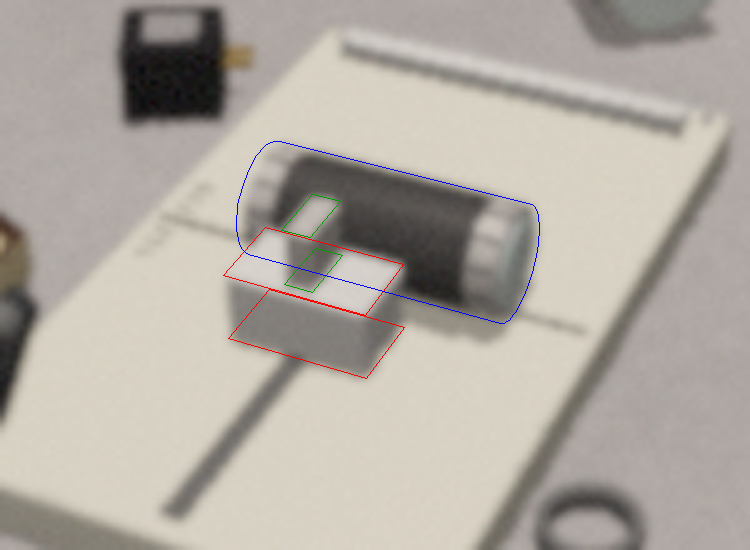

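View pics/t13c.png

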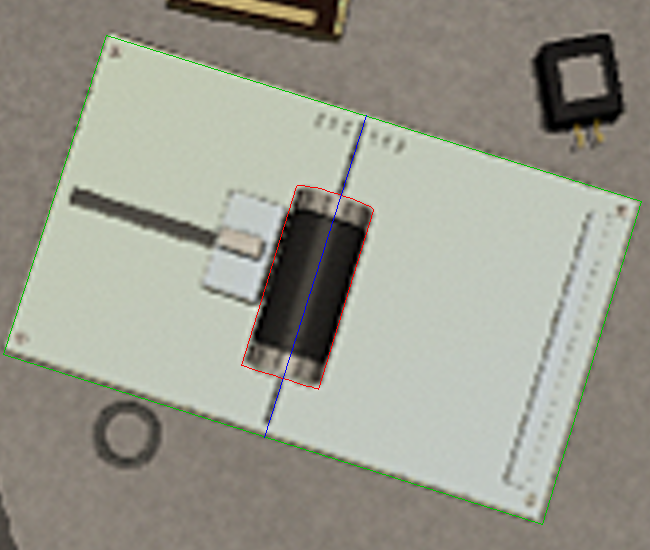

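View pics/t13z.png

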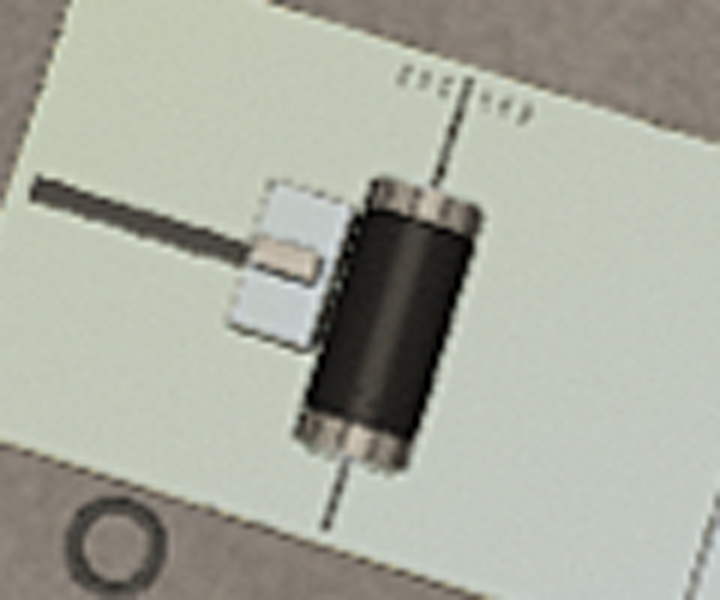

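```bash
python3 - <<'E'
from tube import *
from go import pl
f=lambda P:unz(P,240,130,6.)
print('fin',pl(at_z('top',f([(286,260),(250,248),(323,272)]),.096)))
print('blk front top',pl(at_z('top',f([(353,208),(310,348)]),.066)))
print('blk back top',pl(at_z('top',f([(270,182),(230,324)]),.066)))
g=cv2.imread('pics/top13.png')
# profile along plate y at several x, z=.066
gray=cv2.cvtColor(g,cv2.COLOR_BGR2GRAY)
for x in(-.025,-.015,.02,.028):
    ys=np.arange(.026,.086,.002); p=proj('top',T(Q,np.c_[np.full(len(ys),x),ys,np.full(len(ys),.066)])).astype(np.float32)
    print(x,cv2.remap(gray,p[:,0].copy(),p[:,1].copy(),cv2.INTER_LINEAR).ravel().tolist())
E
```

```text
fin [[0.00099821 0.05597796 0.096     ]
 [0.00133663 0.07305468 0.096     ]
 [0.00079507 0.03849109 0.096     ]]
blk front top [[ 0.0353196   0.03676976  0.066     ]
 [-0.03215007  0.03618259  0.066     ]]
blk back top [[ 0.03541431  0.07691825  0.066     ]
 [-0.03258624  0.0746271   0.066     ]]
-0.025 [25, 19, 23, 32, 40, 63, 135, 189, 204, 202, 200, 199, 199, 198, 198, 199, 199, 198, 199, 197, 197, 199, 200, 199, 197, 189, 189, 197, 197, 196]
-0.015 [25, 20, 29, 32, 34, 76, 144, 196, 204, 201, 198, 196, 197, 198, 198, 198, 198, 198, 198, 197, 198, 198, 197, 197, 192, 186, 187, 199, 196, 196]
0.02 [26, 21, 14, 27, 44, 88, 160, 197, 203, 199, 198, 198, 198, 198, 197, 197, 197, 197, 198, 198, 198, 197, 197, 197, 194, 182, 185, 193, 196, 195]
0.028 [29, 23, 17, 31, 38, 74, 157, 194, 204, 200, 198, 197, 196, 197, 197, 197, 197, 197, 197, 198, 198, 197, 198, 200, 193, 178, 183, 191, 196, 197]
```

```bash
python3 - <<'E'
from tube import *
def edges(src,n,ya,yb,z):
    gray=cv2.cvtColor(cv2.imread(src),cv2.COLOR_BGR2GRAY); out=[]
    ys=np.arange(ya,yb,.0005)
    for x in np.r_[np.linspace(-.027,-.012,7),np.linspace(.014,.03,7)]:
        p=proj(n,T(Q,np.c_[np.full(len(ys),x),ys,np.full(len(ys),z)])).astype(np.float32)
        v=cv2.remap(gray,p[:,0].copy(),p[:,1].copy(),cv2.INTER_LINEAR).ravel().astype(float)
        d=np.diff(cv2.GaussianBlur(v[None],(0,0),3).ravel()); out.append((ys[np.argmax(d)]+.00025))
    return np.round(np.median(out),4),np.round(np.std(out),4)
for s in('0','9'): print(s,edges(f'pics/top{s}.png','top',.115,.15,.066))
print(edges('pics/top13.png','top',.022,.056,.066))
# side: back-bottom edge of block (z=.03) and back-top (z=.066): bright top -> dark back face
def e2(src,ya,yb,z,sgn):
    gray=cv2.cvtColor(cv2.imread(src),cv2.COLOR_BGR2GRAY); out=[]; ys=np.arange(ya,yb,.0005)
    for x in np.r_[np.linspace(-.028,-.012,7),np.linspace(.014,.028,7)]:
        p=proj('side',T(Q,np.c_[np.full(len(ys),x),ys,np.full(len(ys),z)])).astype(np.float32)
        v=cv2.remap(gray,p[:,0].copy(),p[:,1].copy(),cv2.INTER_LINEAR).ravel().astype(float)
        d=sgn*np.diff(cv2.GaussianBlur(v[None],(0,0),3).ravel()); out.append(ys[np.argmax(d)]+.00025)
    return np.round(np.median(out),4),np.round(np.std(out),4)
for s,a in(('0',.155),('9',.155),('13',.06)):
    print('side back top',s,e2(f'pics/side{s}.png',a,a+.03,.066,-1),'back bottom',e2(f'pics/side{s}.png',a,a+.03,.03,1))
E
```

```text
0 (np.float64(0.1312), np.float64(0.0004))
9 (np.float64(0.1312), np.float64(0.0004))
(np.float64(0.0373), np.float64(0.0005))
side back top 0 (np.float64(0.1713), np.float64(0.0003)) back bottom (np.float64(0.1708), np.float64(0.0005))
side back top 9 (np.float64(0.1713), np.float64(0.0003)) back bottom (np.float64(0.1705), np.float64(0.0006))
side back top 13 (np.float64(0.0778), np.float64(0.0005)) back bottom (np.float64(0.076), np.float64(0.0006))
```

The stop face measures about 37 mm in the plate frame, which leaves a gap of roughly 3–5 mm. That's too marginal, so I'll regrip and bring it about 3 mm closer.

servo_tool:
  commands:
    - [[0.5, -0.08, 0, 0, 0, 0, 0], [0.5, -0.16, 0, 0, 0, 0, 0], [0.5, -0.24, 0, 0, 0, 0, 0], [0.5, -0.32, 0, 0, 0, 0, 0], [0.5, -0.4, 0, 0, 0, 0, 0]]

```text
clock: 28.3
tool_pos: [0.5986, 0.0853, 0.1731]
eef_rot: [0.0, 0.801, 0.599, -0.001]
wrist_force: [0.7, -0.5, 0.1]
opening: 0.0422
```

servo_tool:
  commands:
    - [[0.5, -0.08, 0, 0, 0, 0, 0], [0.5, -0.14, 0, 0, 0, 0, 0], [0.5, -0.18, 0, 0, 0, 0, 0], [0.5, -0.19, 0, 0, 0, 0, 0], [0.5, -0.19, 0, 0, 0, 0, 0]]

```text
clock: 28.72
tool_pos: [0.5725, -0.005, 0.1733]
eef_rot: [-0.0, 0.802, 0.598, -0.0]
wrist_force: [0.5, 0.2, -0.2]
opening: 0.0428
```

servo_tool:
  commands:
    - [[0.5, 0, 0, 0.02, 0, 0, 0], [0.5, 0, 0, 0.06, 0, 0, 0], [0.5, 0, 0, 0.1, 0, 0, 0], [0.5, 0, 0, 0.125, 0, 0, 0], [0.5, 0, 0, 0.13, 0, 0, 0]]

```text
clock: 29.13
tool_pos: [0.5712, -0.0009, 0.1045]
eef_rot: [-0.002, 0.8, 0.6, -0.002]
wrist_force: [-0.5, -0.4, -0.7]
opening: 0.0428
```

```bash
python3 go.py 0.001 0.057 0.042
```

```text
t 29.13 plate pos mm [ -1.52  56.51 104.47] F [-0.53 -0.42 -0.7 ] open 0.0428
shift/0.5 [0.001  0.0054 0.0649] turn/pi [-0.002   0.0003  0.0004]
```

servo_tool:
  commands:
    - [[0.5, 0, 0.002, 0.015, 0, 0, 0], [0.5, 0, 0.002, 0.035, 0, 0, 0], [0.5, 0, 0.002, 0.05, 0, 0, 0], [0.5, 0, 0.002, 0.058, 0, 0, 0], [0.5, 0, 0.002, 0.06, 0, 0, 0]]

```text
clock: 29.55
tool_pos: [0.5742, -0.0024, 0.0772]
eef_rot: [-0.0, 0.8, 0.6, -0.001]
wrist_force: [-0.6, -0.2, 0.0]
opening: 0.0427
```

servo_tool:
  commands:
    - [[0.5, 0, 0, 0, 0, 0, 0], [0.5, 0, 0, 0, 0, 0, 0], [0.5, 0, 0, 0, 0, 0, 0]]

```text
clock: 29.8
tool_pos: [0.5753, -0.0026, 0.0787]
eef_rot: [0.0, 0.8, 0.6, 0.0]
wrist_force: [-0.6, -0.5, 0.8]
opening: 0.0427
```

```bash
python3 go.py 0.001 0.057 0.042
```

```text
t 29.8 plate pos mm [ 2.93 56.07 78.68] F [-0.64 -0.55  0.77] open 0.0427
shift/0.5 [ 0.0019 -0.0039  0.0134] turn/pi [ 0.0004 -0.0001 -0.0001]
```

servo_tool:
  commands:
    - [[0.5, 0.001, -0.003, 0.004, 0, 0, 0], [0.5, 0.001, -0.003, 0.008, 0, 0, 0], [0.5, 0.001, -0.003, 0.01, 0, 0, 0], [0.5, 0.001, -0.003, 0.01, 0, 0, 0], [0.3, 0.001, -0.003, 0.01, 0, 0, 0]]

```text
clock: 30.22
tool_pos: [0.5733, -0.0016, 0.0729]
eef_rot: [-0.0, 0.8, 0.6, -0.0]
wrist_force: [0.1, -0.5, 0.2]
opening: 0.0317
```

servo_tool:
  commands:
    - [[0.1, 0, 0, 0, 0, 0, 0], [0, 0, 0, 0, 0, 0, 0], [0, 0, 0, 0, 0, 0, 0], [0, 0, 0, 0, 0, 0, 0], [0, 0, 0, 0, 0, 0, 0]]
  newtons: 20

```text
clock: 30.63
tool_pos: [0.574, -0.0017, 0.0732]
eef_rot: [0.0, 0.8, 0.6, 0.0]
wrist_force: [2.7, -1.3, -2.0]
opening: 0.0136
```

servo_tool:
  commands:
    - [[0, -0.001, 0, 0, 0, 0, 0], [0, -0.002, 0, 0, 0, 0, 0], [0, -0.003, 0, 0, 0, 0, 0], [0, -0.004, 0, 0, 0, 0, 0], [0, -0.005, 0, 0, 0, 0, 0]]

```text
clock: 31.05
tool_pos: [0.5734, -0.004, 0.0732]
eef_rot: [0.0, 0.8, 0.6, 0.001]
wrist_force: [4.5, 1.8, -2.1]
opening: 0.0135
```

servo_tool:
  commands:
    - [[0, -0.0005, 0, 0, 0, 0, 0], [0, -0.001, 0, 0, 0, 0, 0], [0, -0.001, 0, 0, 0, 0, 0]]

```text
clock: 31.3
tool_pos: [0.5732, -0.0046, 0.0732]
eef_rot: [0.0, 0.8, 0.6, 0.0]
wrist_force: [4.1, 0.4, -2.6]
opening: 0.0137
```

```bash
python3 go.py 0.001 0.057 0.042
```

```text
t 31.3 plate pos mm [ 1.4  53.56 73.22] F [ 4.07  0.36 -2.6 ] open 0.0137
shift/0.5 [ 0.0069 -0.0008  0.0025] turn/pi [ 0.0004 -0.0001 -0.0001]
```

servo_tool:
  commands:
    - [[0.2, 0, 0, 0, 0, 0, 0], [0.4, 0, 0, 0, 0, 0, 0], [0.4, 0, 0, 0, 0, 0, 0], [0.4, 0, 0, 0, 0, 0, 0]]

```text
clock: 31.63
tool_pos: [0.5715, -0.0045, 0.0727]
eef_rot: [-0.001, 0.8, 0.6, -0.001]
wrist_force: [0.3, -0.1, -0.7]
opening: 0.0343
```

servo_tool:
  commands:
    - [[0.4, 0, 0, -0.01, 0, 0, 0], [0.4, 0, 0, -0.04, 0, 0, 0], [0.4, 0, 0, -0.09, 0, 0, 0], [0.4, 0, 0, -0.15, 0, 0, 0], [0.4, 0, 0, -0.2, 0, 0, 0]]

```text
clock: 32.05
tool_pos: [0.5723, -0.0045, 0.1747]
eef_rot: [-0.0, 0.8, 0.6, -0.0]
wrist_force: [0.9, -0.3, 1.5]
opening: 0.0345
```

servo_tool:
  commands:
    - [[0.4, 0.07, 0, 0, 0, 0, 0], [0.4, 0.15, 0, 0, 0, 0, 0], [0.4, 0.23, 0, 0, 0, 0, 0], [0.4, 0.31, 0, 0, 0, 0, 0], [0.4, 0.39, 0, 0, 0, 0, 0]]

```text
clock: 32.47
tool_pos: [0.6274, 0.1842, 0.1737]
eef_rot: [0.0, 0.8, 0.6, -0.0]
wrist_force: [0.5, -0.1, 0.1]
opening: 0.0339
```

servo_tool:
  commands:
    - [[0.4, 0.07, 0, 0, 0, 0, 0], [0.4, 0.14, 0, 0, 0, 0, 0], [0.4, 0.18, 0, 0, 0, 0, 0], [0.4, 0.2, 0, 0, 0, 0, 0], [0.4, 0.2, 0, 0, 0, 0, 0]]

```text
clock: 32.88
tool_pos: [0.6552, 0.2807, 0.173]
eef_rot: [-0.0, 0.799, 0.601, 0.0]
wrist_force: [0.0, 0.6, 0.2]
opening: 0.034
```

```bash
python3 - <<'E'
from tube import *
for n in('top','side'):
    snap(n,n+'14.png'); print(n,tubefit(n,cv2.imread(f'pics/{n}14.png'),dbg=n[0]+'14.png',x0=(-.0118,.005,-.0)))
def e2(n,src,ya,yb,z,sgn):
    gray=cv2.cvtColor(cv2.imread(src),cv2.COLOR_BGR2GRAY); out=[]; ys=np.arange(ya,yb,.0005)
    for x in np.r_[np.linspace(-.028,-.012,7),np.linspace(.014,.028,7)]:
        p=proj(n,T(Q,np.c_[np.full(len(ys),x),ys,np.full(len(ys),z)])).astype(np.float32)
        v=cv2.remap(gray,p[:,0].copy(),p[:,1].copy(),cv2.INTER_LINEAR).ravel().astype(float)
        d=sgn*np.diff(cv2.GaussianBlur(v[None],(0,0),3).ravel()); out.append(ys[np.argmax(d)]+.00025)
    return np.round(np.median(out),4),np.round(np.std(out),4)
print('top front',e2('top','pics/top14.png',.02,.05,.066,1),'side back',e2('side','pics/side14.png',.06,.088,.066,-1),e2('side','pics/side14.png',.06,.088,.03,1))
cv2.imwrite('pics/t14z.png',cv2.resize(cv2.imread('pics/top14.png')[130:230,240:360],(720,600),interpolation=cv2.INTER_CUBIC))
cv2.imwrite('pics/s14z.png',cv2.resize(cv2.imread('pics/side14.png')[165:275,225:375],(750,550),interpolation=cv2.INTER_CUBIC))
E
```

```text
top (array([-0.0115,  0.0058,  0.0097]), np.float64(-55.03916549682617))
side (array([-0.0121,  0.0038, -0.0008]), np.float64(-36.11909484863281))
top front (np.float64(0.0338), np.float64(0.0004)) side back (np.float64(0.0748), np.float64(0.0003)) (np.float64(0.0733), np.float64(0.0006))
```

View pics/t14z.png

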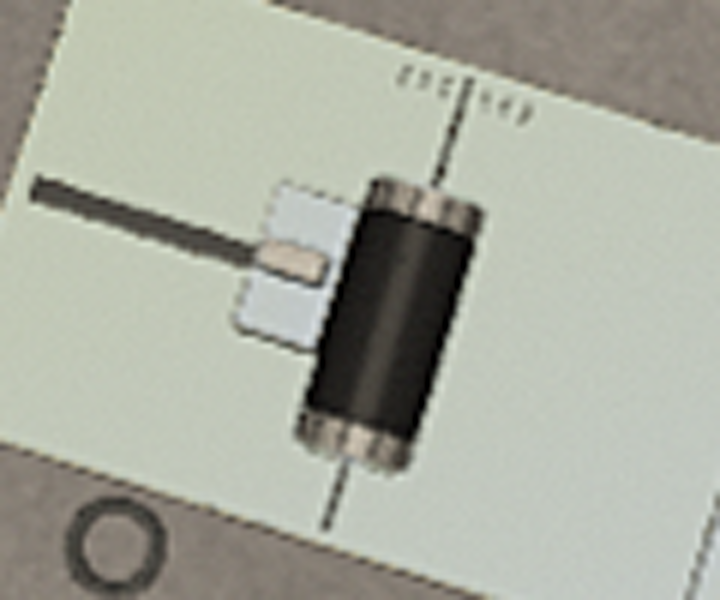

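View pics/s14z.png

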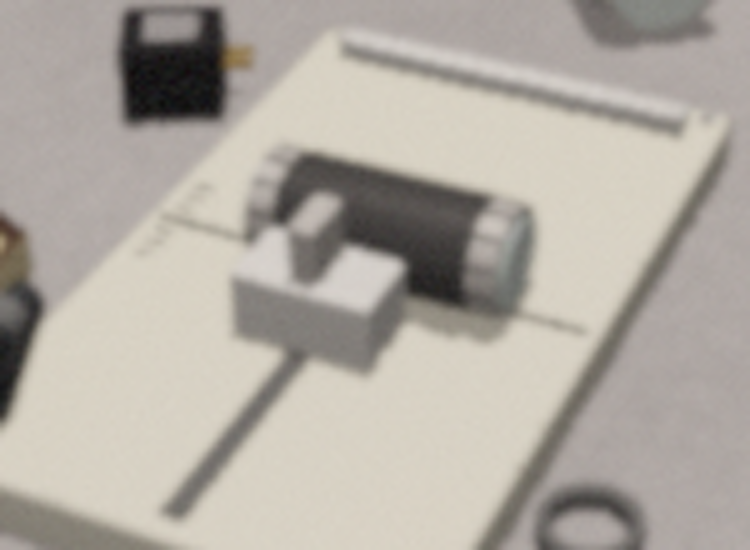

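The gap now measures 0 mm from above and about 2 mm from the side. The tube hasn't moved from the line and everything is released, so I'll hand it in.

```bash
python3 -c "
from bench import ticket
print(ticket.finish_job())"
```

```text
the job is handed in; nothing more can be done
None
```

I rolled the lens tube onto the scribed line, brought the stop up to it, let go and handed the job in at about 33 s. Handing it in gave no verdict.

**Rolling and hold:** It took four light strokes of the closed fingertips on the tube's top, at the middle of its length. The force was about 5–8 N, peaking near 7.8 N. I then held the tube still on the line for over a second at about 6 N.

**Stop:** I gripped the fin and slid the stop up. The first check put the gap at 3–5 mm, too close to the 5 mm limit. I regripped the fin, moved the stop 3 mm further and released it.

**Last checks:**
- **Tube position:** its axis is 0.4 mm (top camera) to about 1 mm (side camera) from the line, on the -y side. It is parallel to the line within about 0.01 rad and did not move when the stop came up.
- **Gap between stop and tube:** the cameras disagree, with about 0 mm from the top and about 2 mm from the side. Both are inside the 5 mm limit.
- **Bystanders:** the adapter and lens ring look unmoved in the last pictures. The counter box was mostly out of those close-ups, so I did not check it at the end. No collision force showed on the wrist.

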